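# Close down the repair bench

## Robot

A 6-joint arm with a two-finger parallel gripper is mounted at the origin on the work surface. World frame = base frame: x ahead of the robot, y to its left, z up, the work surface at z = 0. Lengths are in m, angles in rad, forces in N, time in s.
With the tool pointing down it reaches from about 0.3 to 0.85 m from the base axis. Payload 4.2 kg.
Tool frame: the origin (TCP) lies on the centre line of the jaws, within the pads' length; the fingertips stand 19 mm ahead of it and the grasp point (between the pads) is the TCP; z points along the fingers, y is the line along which they close (so a half turn about z gives the same grasp; the last joint's range is limited). The gripper opens to 91 mm and grips with 3 to 60 N. Pads are 32 mm wide; open, the fingers measure 118 mm over their backs; the gripper's body (76 mm by 178 mm) begins 60 mm behind the grasp point.
Start: joints at [-1.243, 0.32, 1.565, -0, 1.257, -0.02], TCP at [0.196, -0.541, 0.205] pointing down, gripper open.
Joint ranges: [-3.11, 3.11], [-0.84, 2.01], [0.21, 2.61], [-1.34, 4.49], [0.05, 2.63], [-2.56, 2.56]. Speed limits (rad/s): [2.57, 2.57, 3.14, 3.14, 3.14, 3.14].

## Interface

Orientations are given as a unit quaternion [w, x, y, z].
In Python, from rig import arm, optics gives the robot as it stands.
- The arm moves only by the tool step_arm, never from a script. Its argument "plan" is one flat list of numbers, 4 for each row, row after row: the shift along the tool's x, y, z in units of 25 mm (1.0 is 25 mm), then the turn about the tool's z in units of 90 degrees (1.0 is 90 degrees). A call has 1 to 10 rows; each row shifts and turns the commanded pose from where the row before left it, along the tool's axes as they then stand; what a row does not reach is not made up. A row lasts 1/10 s, in which the tool goes at most 50 mm and 8.59 degrees, less where a joint would pass 70% of its speed; a pose out of reach is approached as far as the arm can. A call with a number of a shift or a turn outside -1 to 1 is refused whole. A call with a gripper value outside its range is refused whole. "jaw" is the opening, from 0 (shut) to 1 (fully open), set as the call begins (left out, the last holds). The fingers move at their own pace and stop on an object; the grip force is fixed at half the most. Time passes only in rows, so rows that do not move let the fingers close. It gives the time, the measured TCP pose, the force, the opening and the grip force at its end, in the units of the state.
- arm.sense(): the state, without advancing time (a new reading comes with each control period).
- optics.snapshot(name): name is "side" or "top" or "wrist"; returns the picture (400x640x3 uint8, red, green, blue); there is no depth.
- optics.get_calibration(name): a dict with "fx", "fy", "cx", "cy" (pixels), "k1" (the pictures are not rectified: a ray, as slopes to the right and down, at radius r is drawn at 1 + k1 r^2 times it, then the intrinsics apply), "R" (3x3) and "t" (3): a world point X has camera coordinates R X + t. Camera axes: x right, y down, z forward; pixel columns grow to the right and rows downward; lengths in m; the calibration is good to about 2 mm. A picture is of the moment at which its call begins: read the wrist's pose just before it. get_calibration takes no time and is no camera call; for the wrist camera it gives the pose at the moment of the call.
- arm.sign_off(): hands the job in; it is judged then, once.
The state is a dict: "clock": time; "q": joint angles; "joint_velocities": joint speeds; "joint_efforts": joint torques, N m; "ee_pos": TCP position; "orientation": TCP orientation; "force": force on the tool from outside, world axes, zero at the start; "ft_torque": the same for the moment, N m; "finger_gap": finger opening in m; "finger_force": force on a finger pad.
Only numpy, scipy, OpenCV 4.12 (cv2) and the standard library are available. Lean on these libraries where they do the work, as an engineer would, in place of code of your own. Each camera call takes 0.05 s, during which the arm holds its last target. There are 200 camera calls.

## Task

Close down the repair bench: first of all turn the power supply's knob anticlockwise to its end stop, off. Then pull every screwdriver out of the wooden block and lay it down inside the dark tool tray, and pick the aluminium sorting tray up by its grip tab and tip it over the green tub so that all the spent batteries end up in the tub, then set the empty sorting tray back down flat on the bench. Leave the other things on the bench where they are, and the tool tray and the tub standing flat on the bench.

Things in the scene. Friction and masses are not known exactly. Their poses are not given: they have to be found in the camera images.
- knob (a joint): rotary knob on top of the bench power supply, rad: 0 is off, the end stop reached by turning anticlockwise seen from above; it grows clockwise, up to 4.7. It turns lightly (0.03 N m) and stays where it is left.
- knob_grip (a point): point on the knob's axis at the height to grip it, 112 mm above the bench, 7 mm below the knob's top; its axes turn with the knob. The grip is an upright bar 42 mm long (along this x axis), 14 mm thick (y) and 32 mm high, standing on a round disc of radius 22 mm whose top is 89 mm above the bench; a white mark on the bar's top points along -x.
- supply: bench power supply, a grey box 150 (x) x 140 (y) x 75 mm high, fixed to the bench; origin at the centre of its underside; the knob is at the centre of its top.
- holder: light wooden screwdriver block 135 x 135 x 100 mm high, fixed to the bench; origin at the centre of its underside. Four upright holes of 16 mm, 94 mm deep, at x, y = +-40 mm; screwdrivers stand tip down in some of them.
- tooltray: loose open dark steel tool tray, outside 250 (x) x 165 (y) x 60 mm high, walls and floor 5 mm thick, 0.7 kg; origin at the centre of its underside.
- tub: loose open green battery recycling tub, outside 180 (x) x 170 (y) x 100 mm high, walls and floor 5 mm thick, about 0.6 kg; origin at the centre of its underside.
- sorter: loose aluminium sorting tray, 140 (x) x 100 (y) mm, floor 4 mm thick, walls to 26 mm height on three sides, open at the -x end; 220 g; smooth inside: the batteries slide off it when it is tipped by about 25 degrees or more. Origin at the centre of its underside. Behind its +x wall stands an upright black grip tab, 12 mm thick (x, from 70 to 82 mm), 60 mm wide (y, centred) and 85 mm high.
- driver1: screwdriver (may be absent: None), 165 mm long, about 90 g; origin at its tip, z axis along it towards the handle's butt. Steel shaft of 8 mm diameter up to z = 80 mm, square black collar 28 x 28 mm from z = 80 to 88 mm, round red handle of 26 mm diameter from z = 88 to 165 mm. At the start it stands in the block, its collar resting on the block's top.
- driver2: screwdriver (may be absent: None), 165 mm long, about 90 g; origin at its tip, z axis along it towards the handle's butt. Steel shaft of 8 mm diameter up to z = 80 mm, square black collar 28 x 28 mm from z = 80 to 88 mm, round red handle of 26 mm diameter from z = 88 to 165 mm. At the start it stands in the block, its collar resting on the block's top.
- driver3: screwdriver (may be absent: None), 165 mm long, about 90 g; origin at its tip, z axis along it towards the handle's butt. Steel shaft of 8 mm diameter up to z = 80 mm, square black collar 28 x 28 mm from z = 80 to 88 mm, round red handle of 26 mm diameter from z = 88 to 165 mm. At the start it stands in the block, its collar resting on the block's top.
- driver4: screwdriver (may be absent: None), 165 mm long, about 90 g; origin at its tip, z axis along it towards the handle's butt. Steel shaft of 8 mm diameter up to z = 80 mm, square black collar 28 x 28 mm from z = 80 to 88 mm, round red handle of 26 mm diameter from z = 88 to 165 mm. At the start it stands in the block, its collar resting on the block's top.
- battery1: spent block battery (may be absent: None), 44 (x) x 26 (y) x 17 mm (z), about 45 g, smooth case; origin at the centre of its underside as built; at the start it lies in the sorting tray.
- battery2: spent block battery (may be absent: None), 44 (x) x 26 (y) x 17 mm (z), about 45 g, smooth case; origin at the centre of its underside as built; at the start it lies in the sorting tray.
- battery3: spent block battery (may be absent: None), 44 (x) x 26 (y) x 17 mm (z), about 45 g, smooth case; origin at the centre of its underside as built; at the start it lies in the sorting tray.
- battery4: spent block battery (may be absent: None), 44 (x) x 26 (y) x 17 mm (z), about 45 g, smooth case; origin at the centre of its underside as built; at the start it lies in the sorting tray.
- multimeter: yellow multimeter 75 x 140 x 40 mm, bystander; origin at the centre of its underside.
- cleaner: spray can of contact cleaner, 52 mm diameter, 110 mm high, bystander; origin at the centre of its underside.
- tape: roll of black tape, 90 mm diameter, 22 mm high, bystander; origin at the centre of its underside.
- wrench: steel wrench 180 mm long lying on the bench, bystander; origin at its middle, on its underside.
- jar: small amber jar with a steel cap, 52 mm diameter, 60 mm high, bystander; origin at the centre of its underside.
There are look-alikes about, which are no part of the job. What is shaped like the driver1 but white is not meant.

How it is judged:
By the outcome, as a careful person would: the job done as asked, in the order asked, and still so for the second after the job is handed in, with the robot touching nothing.
Of battery1, battery2, battery3, battery4 only 2 to 4 are there at a start; the rules pass over those that are not, and their reading is None.
Of driver1, driver2, driver3, driver4 only 2 to 4 are there at a start; the rules pass over those that are not, and their reading is None.
At some moment in a run one of tooltray, tub, sorter may be knocked a few centimetres aside while the robot is not near it.
It also fails if it takes over 210 s, if anything falls off the work surface, if the arm or the gripper's body presses on something with over 40 N, if the wrist force passes 120 N, or if a joint passes its speed limit or range.

## Working session

There is one attempt and no reset: what is moved stays moved. The work goes in short steps, Python scripts to look and compute and a tool call to move; the robot and the scene stay as the last step left them, time stands still between calls to the robot, and variables do not carry over. Pictures are saved under pics/ and viewed, at most 14 in all, crops included, and the job is handed in when it is done.

Besides the shell and the picture viewer there is one more tool, called after "Request:" as a command line: name --argument value ..., lists and objects as JSON in quotes. step_arm: Moves the arm, as the interface text tells. Shifts and turns lie within -1 to 1; 1 stands for 25 mm of shift or 90 degrees of turn. Its arguments: {"type":"object","properties":{"plan":{"type":"array","items":{"type":"number","minimum":-1,"maximum":1}},"jaw":{"type":"number"}},"required":["plan"]}

```bash
ls; mkdir -p pics; cat > h.py <<'E'
import numpy as np, cv2
from rig import arm, optics
def snap(n,name=None):
    c=optics.get_calibration(n); im=optics.snapshot(n)
    if name: cv2.imwrite('pics/'+name+'.png',im[:,:,::-1])
    return im,c
def ray(c,u,v):
    K=np.array([[c['fx'],0,c['cx']],[0,c['fy'],c['cy']],[0,0,1.]])
    p=np.array([(u-c['cx'])/c['fx'],(v-c['cy'])/c['fy']]); s=p.copy()
    for _ in range(20): s=p/(1+c['k1']*(s@s))
    R=np.array(c['R']); t=np.array(c['t'])
    return -R.T@t, R.T@np.array([s[0],s[1],1])
def at(c,u,v,z):
    o,d=ray(c,u,v); return o+d*(z-o[2])/d[2]
def proj(c,X):
    x=np.array(c['R'])@np.array(X)+np.array(c['t']); s=x[:2]/x[2]; s=s*(1+c['k1']*(s@s))
    return np.array([c['fx']*s[0]+c['cx'],c['fy']*s[1]+c['cy']])
E
python3 - <<'E'
from h import *
for n in ('top','side','wrist'):
    im,c=snap(n,n+'0'); o,d=ray(c,320,200); print(n,c['fx'],c['k1'],o.round(3),d.round(2))
print(arm.sense())
E
```

```text
pics
top 518.5301527972609 0.028954159827599926 [ 0.339 -0.023  1.602] [ 0.18 -0.03 -0.98]
side 388.8140580382132 -0.027454157517623288 [0.02  0.533 0.599] [ 0.61 -0.6  -0.52]
wrist 344.35532491791713 -0.01970532969024258 [ 0.265 -0.515  0.385] [-0.24 -0.08 -0.97]
{'clock': 0.15, 'q': array([-1.24301572e+00,  3.20135967e-01,  1.56536324e+00, -1.95378879e-05,
        1.25739938e+00, -2.00051809e-02]), 'joint_velocities': array([ 0.00046728, -0.00160467, -0.00549014,  0.00109768, -0.00098269,
        0.00011457]), 'joint_efforts': array([-7.98637011e-04, -4.12776518e+01, -2.32157010e+01,  7.25988694e-02,
        4.34157683e-02, -9.33538558e-05]), 'ee_pos': array([ 0.19584006, -0.54021984,  0.20463245]), 'orientation': array([-6.43826903e-04,  9.84917960e-01,  1.73020768e-01, -1.09268882e-04]), 'force': array([-0.74858068, -0.08299506,  0.38433778]), 'ft_torque': array([-0.01158229, -0.00242838,  0.02213143]), 'finger_force': 0.0, 'finger_gap': 0.09157318045732318}
```

View pics/top0.png

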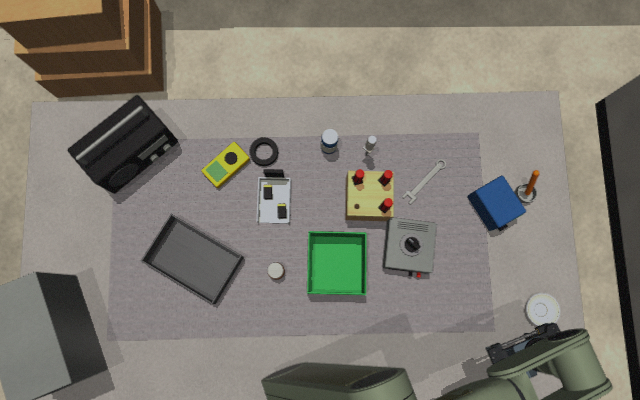

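View pics/side0.png

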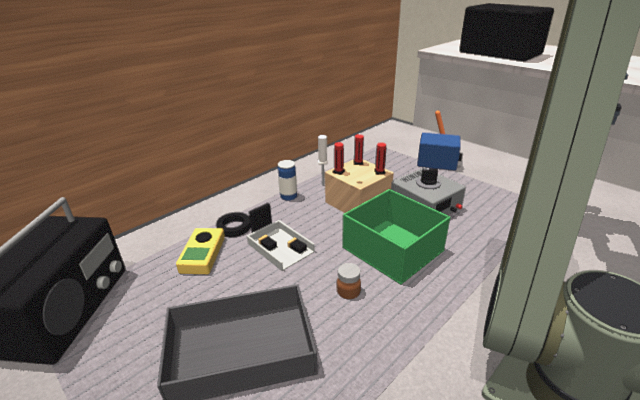

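The top view shows three red-handled drivers at (359,176), (387,177) and (387,204) in the block, which fit the description. The white look-alike stands outside the block at (370,145) and is not meant. The sorter is at (274,200) with its black tab at (273,173), and two batteries at (267,192) and (281,211). The knob is at (411,244), the tub at (338,263), the tool tray at (193,260). I'll confirm with one enlarged crop and measure.

```bash
python3 - <<'E'
from h import *
im=cv2.imread('pics/top0.png'); cv2.imwrite('pics/crop0.png',cv2.resize(im[130:300,245:450],None,fx=3.5,fy=3.5,interpolation=cv2.INTER_CUBIC))
c=optics.get_calibration('top')
hsv=cv2.cvtColor(im,cv2.COLOR_BGR2HSV); H,S,V=cv2.split(hsv)
def rect(m,z,nm,amin=60,roi=None):
    m=m.astype(np.uint8)*255
    if roi: k=np.zeros_like(m); k[roi[1]:roi[3],roi[0]:roi[2]]=1; m=m*k
    for q in cv2.findContours(m,cv2.RETR_EXTERNAL,cv2.CHAIN_APPROX_NONE)[0]:
        if cv2.contourArea(q)<amin: continue
        P=np.array([at(c,*p,z)[:2] for p in q[:,0]],np.float32)*1000
        r=cv2.minAreaRect(P); b=cv2.boundingRect(q)
        print(nm,b,'ctr',np.round(r[0]),'size',np.round(r[1]),'ang',round(r[2],1))
rect((H>45)&(H<75)&(S>140),.1,'tub',500,(290,220,390,310))
rect((H>20)&(H<32)&(S>40)&(V>120),.1,'block',300,(330,150,410,240))
rect(((H<8)|(H>172))&(S>150),.185,'red',20,(340,150,410,230))
rect((V<100),.06,'tool',2000,(130,200,255,315))
rect((S<25)&(V>150),.02,'sorter',200,(250,165,300,235))
rect((V<55),.085,'tab',40,(255,162,295,182))
rect((V<60),.119,'knob',40,(395,230,430,260))
rect((S<40)&(V>90)&(V<150),.075,'supply',800,(380,210,445,280))
E
```

```text
tub (308, 231, 58, 64) ctr [ 429. -109.] size [165. 179.] ang 87.6
block (347, 171, 47, 46) ctr [ 630. -215.] size [135. 135.] ang 87.0
red (381, 198, 12, 13) ctr [ 582. -247.] size [23. 36.] ang 43.4
red (381, 170, 12, 14) ctr [ 660. -252.] size [22. 41.] ang 57.3
red (354, 169, 10, 15) ctr [ 663. -174.] size [22. 40.] ang 69.9
tool (141, 214, 104, 94) ctr [449. 311.] size [269. 168.] ang 58.2
sorter (259, 178, 31, 45) ctr [631.  73.] size [ 93. 139.] ang 88.7
tab (264, 170, 20, 8) ctr [699.  70.] size [57. 22.] ang 88.7
tab (255, 162, 19, 4) ctr [730.  98.] size [54.  9.] ang 88.8
knob (405, 237, 15, 15) ctr [ 474. -326.] size [40. 39.] ang 42.7
supply (380, 210, 65, 70) ctr [ 479. -337.] size [191. 209.] ang 87.3
```

View pics/crop0.png

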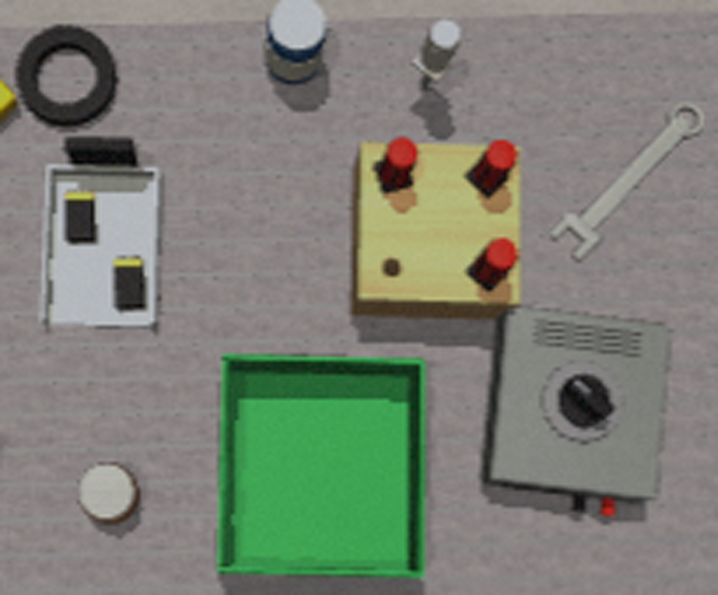

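Crop confirms it: three red drivers stand in the block (crop 401,150; 502,155; 502,252), the left-front hole is empty, there are two batteries, and the white one at (440,40) is outside the block. Moving above the knob for a close look.

Request:
step_arm --plan '[0.95,-0.3,-0.25,0,0.95,-0.3,-0.25,0,0.95,-0.3,-0.25,0,0.95,-0.3,-0.25,0,0.95,-0.3,-0.25,0,0.95,-0.3,-0.25,0,0.95,-0.3,-0.25,0,0.95,-0.3,-0.25,0,0.95,-0.3,-0.25,0,0.95,-0.3,-0.25,0]'

```text
clock: 1.15
ee_pos: [0.3943, -0.3883, 0.2677]
orientation: [-0.0, 0.985, 0.173, -0.0]
force: [0.3, -0.5, -0.1]
finger_gap: 0.0912
finger_force: 0.0
```

Request:
step_arm --plan '[0.95,-0.3,-0.25,0,0.95,-0.3,-0.25,0,0.95,-0.3,-0.25,0,0.95,-0.3,-0.25,0,0,0,0,0,0,0,0,0]'

```text
clock: 1.75
ee_pos: [0.4726, -0.3284, 0.2923]
orientation: [-0.0, 0.985, 0.174, -0.001]
force: [-0.6, -1.4, -0.8]
finger_gap: 0.091
finger_force: 0.0
```

```bash
cat >> h.py <<'E'
def pose():
    s=arm.sense(); w,x,y,z=s['orientation']; a=2*np.arctan2(y,x)
    return s,np.array(s['ee_pos'])*1000,np.degrees(a)
def go(x,y,z,yaw=None):
    "units to go: turn (units of 90) then shifts along tool axes after the turn, in mm"
    s,p,a=pose(); t=0
    if yaw is not None:
        d=(yaw-a+90)%180-90; t=-d/90; a+=d
    r=np.radians(a); d=np.array([x,y,z])-p
    print('to',(x,y,z),'turn units',round(t,3),'tool mm',np.round([d[0]*np.cos(r)+d[1]*np.sin(r), d[0]*np.sin(r)-d[1]*np.cos(r), -d[2]],1),'/25:',np.round(np.array([d[0]*np.cos(r)+d[1]*np.sin(r), d[0]*np.sin(r)-d[1]*np.cos(r), -d[2]])/25,2))
def st():
    s,p,a=pose(); print(round(s['clock'],2),p.round(1),'yaw',round(a,1),'q6',s['q'][5].round(3),'q1',s['q'][0].round(3),'gap',round(s['finger_gap']*1000,1),'F',np.round(s['force'],1),'T',np.round(s['ft_torque'],2),'ff',round(s['finger_force'],1))
E
python3 - <<'E'
from h import *
st(); im,c=snap('wrist','w1')
ct=optics.get_calibration('top')
for u,v in((359.6,172.9),(388.4,174.3),(388.4,202)): print(at(ct,u,v,.185).round(3))
print('knob top',at(ct,412.1,244.6,.119).round(3))
u,v=proj(c,[.474,-.326,.119]); print(u,v)
E
```

```text
1.75 [ 472.6 -328.4  292.3] yaw 20.0 q6 0.595 q1 -0.627 gap 91.0 F [-0.6 -1.4 -0.8] T [ 0.01  0.03 -0.03] ff 0.0
[ 0.672 -0.178  0.185]
[ 0.666 -0.258  0.185]
[ 0.587 -0.254  0.185]
knob top [ 0.473 -0.327  0.119]
318.9275001083183 180.15442161374204
```

View pics/w1.png

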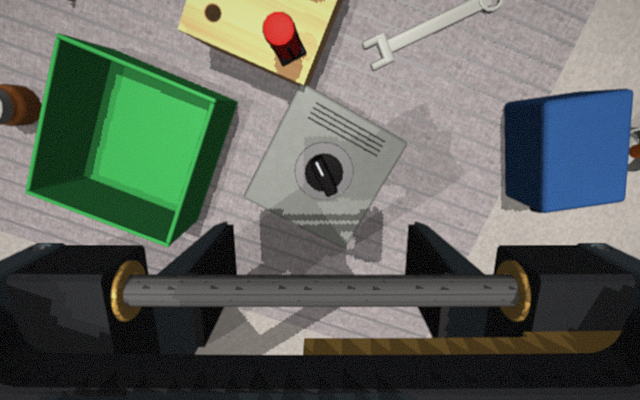

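Wrist view: knob at (323,174), with its bar running from lower right (332,193) to the white mark, upper left (318,163). The supply is clear and the tub's rim corner at (237,100) is away from the fingers. Measuring the bar's axis.

```bash
python3 - <<'E'
from h import *
im=cv2.imread('pics/w1.png'); c=optics.get_calibration('wrist')
k=im[150:205,295:350].min(axis=2)
m=(im[:,:,:].max(axis=2)<75).astype(np.uint8); r=np.zeros_like(m); r[148:203,298:350]=1
g=im.min(axis=2); cc=np.array([323,173])
yy,xx=np.mgrid[0:400,0:640]; near=((xx-323)**2+(yy-173)**2<14**2)&(g>130)
P=np.argwhere(near)[:,::-1]; print(len(P))
W=np.array([at(c,u,v,.119)[:2] for u,v in P])*1000
mu=W.mean(0); u,s,v=np.linalg.svd(W-mu); print('mark ctr',mu,'dir',np.degrees(np.arctan2(v[0][1],v[0][0])))
q=max(cv2.findContours(m*r,cv2.RETR_EXTERNAL,cv2.CHAIN_APPROX_NONE)[0],key=cv2.contourArea)
D=np.array([at(c,*p,.1)[:2] for p in q[:,0]],np.float32)*1000
print('dark circle',cv2.minEnclosingCircle(D), cv2.minAreaRect(D))
from math import *
for yaw in(45,):go(473,-327,112,yaw)
E
```

```text
38
mark ctr [ 485.14349509 -322.22235887] dir -134.082063821335
dark circle ((476.65081787109375, -330.46356201171875), 23.902494430541992) ((479.3328857421875, -330.7070007324219), (43.640377044677734, 41.46995544433594), 78.97341918945312)
to (473, -327, 112) turn units -0.279 tool mm [  1.9  -0.6 180.2] /25: [ 0.07 -0.02  7.21]
```

Request:
step_arm --plan '[0,0,0,-0.072,0,0,0,-0.072,0,0,0,-0.072,0,0,0,-0.072,0,0,0.7,0,0,0,0.9,0,0,0,0.9,0,0,0,0.9,0,0,0,0.9,0,0,0,0.6,0]' --jaw 0.6

```text
clock: 2.8
ee_pos: [0.4708, -0.3288, 0.1682]
orientation: [-0.001, 0.921, 0.389, -0.001]
force: [-0.3, -0.5, -0.0]
finger_gap: 0.0547
finger_force: 0.0
```

```bash
python3 - <<'E'
from h import *
st(); go(475,-329,112,46); im,c=snap('wrist','w2')
print(proj(c,[.475,-.329,.119]))
E
```

```text
2.8 [ 470.8 -328.8  168.2] yaw 45.8 q6 0.143 q1 -0.629 gap 54.7 F [-0.3 -0.5 -0. ] T [-0.02 -0.01 -0.02] ff 0.0
to (475, -329, 112) turn units -0.003 tool mm [ 2.8  3.2 56.2] /25: [0.11 0.13 2.25]
[325.31054295 214.85221568]
```

View pics/w2.png

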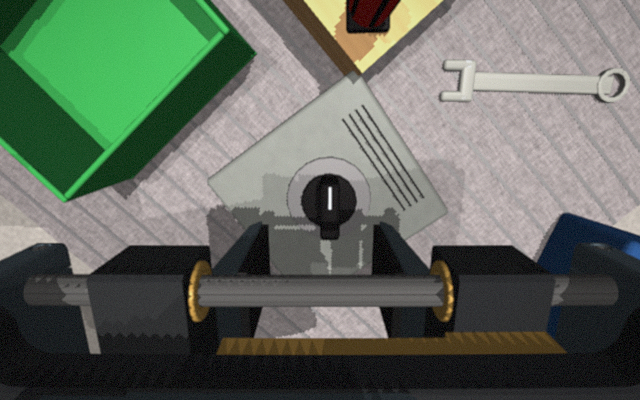

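The knob's bar is vertical at column 330 (rows 180–238) and the jaw centre is at about 320, so I shift +6.5 mm in y, a bit in x, and go down.

Request:
step_arm --plan '[0.22,0.26,0,0,0,0,0.75,0,0,0,0.75,0,0,0,0.75,0,0,0,0,0]'

```text
clock: 3.35
ee_pos: [0.4805, -0.3289, 0.1128]
orientation: [-0.001, 0.921, 0.389, -0.001]
force: [-0.1, 0.8, 0.0]
finger_gap: 0.0551
finger_force: 0.0
```

Request:
step_arm --plan '[0,0,0,0,0,0,0,0,0,0,0,0,0,0,0,0,0,0,0,0,0,0,0,0]' --jaw 0.0

```text
clock: 3.95
ee_pos: [0.4814, -0.3292, 0.1142]
orientation: [0.0, 0.921, 0.39, 0.0]
force: [0.4, 0.4, 0.8]
finger_gap: 0.0098
finger_force: 0.0
```

```bash
python3 - <<'E'
from h import *
st()
E
```

```text
3.95 [ 481.4 -329.2  114.2] yaw 45.8 q6 0.151 q1 -0.62 gap 9.8 F [0.4 0.4 0.8] T [-0.02 -0.09 -0.  ] ff 0.0
```

Request:
step_arm --plan '[0,0,0,0,0,0,0,0,0,0,0,0]'

```text
clock: 4.25
ee_pos: [0.4813, -0.3291, 0.114]
orientation: [0.0, 0.921, 0.39, -0.0]
force: [0.5, 0.8, -0.6]
finger_gap: 0.0006
finger_force: 0.0
```

```bash
python3 - <<'E'
from h import *
st(); im,c=snap('wrist','w3'); snap('side','s3'); snap('top','t3')
a=cv2.imread('pics/w3.png')[120:340,160:480]; b=cv2.imread('pics/s3.png')[110:240,370:490]; 
cv2.imwrite('pics/w3c.png',np.hstack([cv2.resize(a,(480,330)),cv2.resize(b,(305,330))]))
E
```

```text
4.25 [ 481.3 -329.1  114. ] yaw 45.8 q6 0.151 q1 -0.62 gap 0.6 F [ 0.5  0.8 -0.6] T [ 0.02 -0.02 -0.01] ff 0.0
```

View pics/w3c.png

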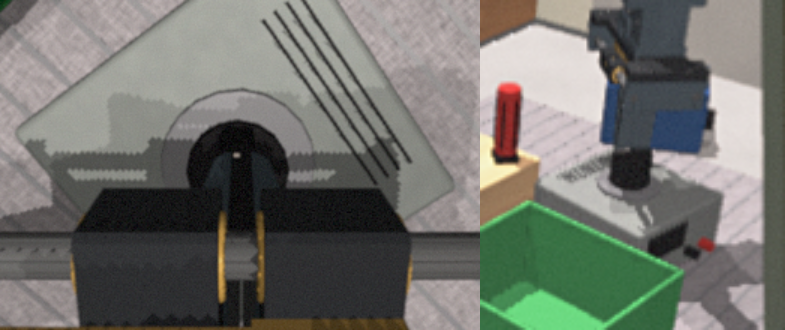

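```bash
python3 - <<'E'
from h import *
c=optics.get_calibration('wrist')
print('disc ctr',at(c,318.7,232,.089),'top edge',at(c,318.7,201,.089),at(c,318.7,201,.119),'mark',at(c,318,223,.119))
for z in(.075,.089,.119): print('TCP axis proj',proj(c,[.4813,-.3291,z]))
print(np.array(c['R']).round(3), (-np.array(c['R']).T@np.array(c['t'])).round(4))
E
```

```text
disc ctr [ 0.47973467 -0.32897644  0.089     ] top edge [ 0.49388334 -0.31444886  0.089     ] [ 0.49955893 -0.30884482  0.119     ] mark [ 0.49077902 -0.31732227  0.119     ]
TCP axis proj [320.6091046  223.41700848]
TCP axis proj [320.6124009  230.50446313]
TCP axis proj [320.62104026 249.10617512]
[[ 0.717 -0.697 -0.   ]
 [-0.672 -0.692  0.262]
 [-0.183 -0.188 -0.965]] [ 0.5327 -0.2761  0.2942]
```

```bash
python3 - <<'E'
from h import *
b=cv2.imread('pics/s3.png')[130:215,385:485]; a=cv2.imread('pics/w3.png')[190:270,270:370]
f=lambda i:cv2.resize(np.clip(i.astype(float)*2.2,0,255).astype(np.uint8),(400,340),interpolation=cv2.INTER_CUBIC)
cv2.imwrite('pics/z3.png',np.hstack([f(b),f(a)]))
c=optics.get_calibration('side')
for n,X in(('tip',[.4813,-.3291,.095]),('tcp',[.4813,-.3291,.114]),('disc',[.4813,-.3291,.089]),('palm',[.4813,-.3291,.174])):
    u,v=proj(c,X); print(n,(u-385)*4,(v-130)*4)
E
```

```text
tip 168.78807247162922 185.18868041885298
tcp 172.33749810320614 160.35189723190763
disc 167.67988185112017 192.93485347127944
palm 183.96106034353284 78.73110302621274
```

View pics/z3.png

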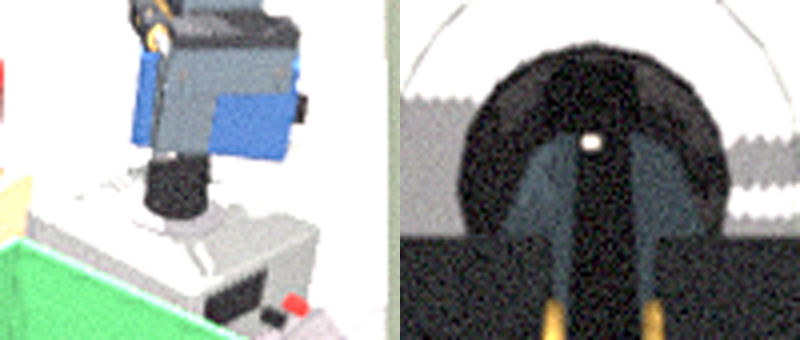

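The fingertips look to be just above the bar rather than around it. I'll test this gently with the jaws shut.

Request:
step_arm --plan '[0,0,0.1,0,0,0,0,0]'

```text
clock: 4.6
ee_pos: [0.4811, -0.329, 0.1111]
orientation: [-0.0, 0.921, 0.39, -0.0]
force: [-0.0, 0.8, -0.4]
finger_gap: 0.0003
finger_force: 0.0
```

Request:
step_arm --plan '[0,0,0.1,0,0,0,0,0]'

```text
clock: 4.8
ee_pos: [0.4814, -0.3292, 0.1105]
orientation: [0.0, 0.921, 0.389, 0.0]
force: [-1.8, 2.4, 9.1]
finger_gap: 0.0002
finger_force: 4.2
```

```bash
python3 - <<'E'
from h import *
# wrist cam rel. to tool pose from present calibration, to rebuild w1,w2
from scipy.spatial.transform import Rotation as Ro
c=optics.get_calibration('wrist'); s=arm.sense()
T=lambda q:Ro.from_quat(np.roll(q,-1)).as_matrix()
R0=T(s['orientation']); p0=np.array(s['ee_pos']); Rc=np.array(c['R']); o=-Rc.T@np.array(c['t'])
Rtc=Rc@R0; otc=R0.T@(o-p0); print('cam in tool mm',(otc*1000).round(1))
def cal(p,yaw):
    a=np.radians(yaw); R=np.array([[np.cos(a),np.sin(a),0],[np.sin(a),-np.cos(a),0],[0,0,-1]])
    d=dict(c); d['R']=Rtc@R.T; d['t']=-d['R']@(np.array(p)+R@otc); return d
def mark(f,u,v,r):
    g=cv2.imread(f).min(axis=2); yy,xx=np.mgrid[0:400,0:640]; P=np.argwhere(((xx-u)**2+(yy-v)**2<r*r)&(g>120)); return P.mean(0)[::-1]
m1=mark('pics/w1.png',323,173,14); m2=mark('pics/w2.png',330,200,16); print(m1,m2)
c1=cal([.4726,-.3284,.2923],20.0); c2=cal([.4708,-.3288,.1682],45.8)
for z in(.09,.1,.11,.119,.13): print(z,at(c1,*m1,z)[:2].round(4),at(c2,*m2,z)[:2].round(4))
E
```

```text
cam in tool mm [  73.9   -0.  -180.3]
[318.97560976 168.36585366] [329.51685393 197.87640449]
0.09 [ 0.4814 -0.3233] [ 0.4811 -0.3281]
0.1 [ 0.483  -0.3228] [ 0.4827 -0.3261]
0.11 [ 0.4846 -0.3222] [ 0.4843 -0.3241]
0.119 [ 0.486  -0.3218] [ 0.4857 -0.3222]
0.13 [ 0.4878 -0.3212] [ 0.4875 -0.32  ]
```

```bash
python3 - <<'E'
from h import *
c=optics.get_calibration('wrist'); s,p,a=pose(); r=np.radians(a); R=np.array([[np.cos(r),np.sin(r),0],[np.sin(r),-np.cos(r),0],[0,0,-1]])
for X in((16,0,19),(-16,0,19),(16,0,0),(16,0,-10),(16,13,19),(16,13,0),(16,13,-19)):
    u,v=proj(c,(p+R@np.array(X))/1000); print(X,round(u,1),round(v,1),'zoom',round((u-270)*4+400),round((v-190)*4.25))
st(); snap('wrist','w4')
g=cv2.imread('pics/w4.png')[185:285,260:380]
cv2.imwrite('pics/w4z.png',cv2.resize(np.clip(g.astype(float)*2.5,0,255).astype(np.uint8),(720,600),interpolation=cv2.INTER_CUBIC))
E
```

```text
(16, 0, 19) 320.6 208.9 zoom 602 80
(-16, 0, 19) 320.6 257.9 zoom 602 289
(16, 0, 0) 320.6 218.5 zoom 602 121
(16, 0, -10) 320.6 224.4 zoom 602 146
(16, 13, 19) 342.1 208.9 zoom 689 80
(16, 13, 0) 344.3 218.5 zoom 697 121
(16, 13, -19) 346.8 230.2 zoom 707 171
4.8 [ 481.4 -329.2  110.5] yaw 45.8 q6 0.151 q1 -0.62 gap 0.2 F [-1.8  2.4  9.1] T [ 0.28  0.41 -0.02] ff 4.2
```

View pics/w4z.png

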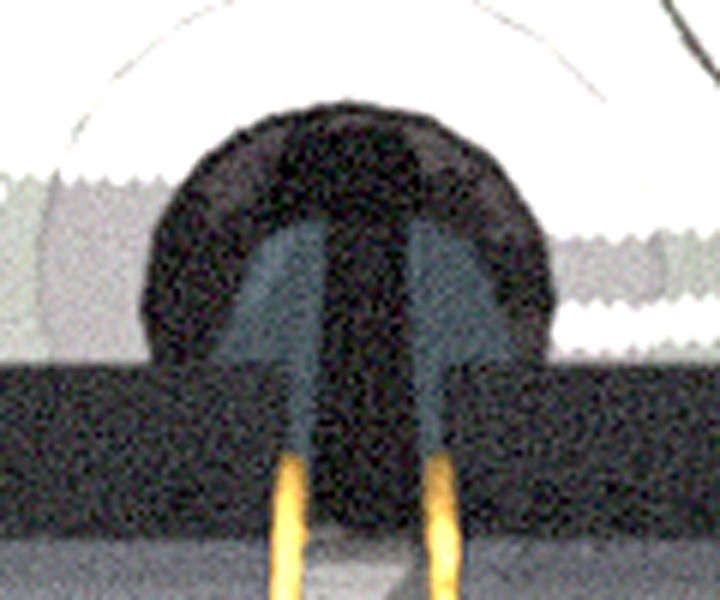

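The jaws are shut on top of the bar: the finger edges are about 8 mm apart, which is just the pads, and it pushes back with 9 N. So the tips reach less far than assumed. I'll go up, open, go lower and close.

Request:
step_arm --plan '[0,0,-0.8,0,0,0,0,0,0,0,0,0,0,0,0,0,0,0,0,0,0,0,0,0,0,0,0,0]' --jaw 0.6

```text
clock: 5.55
ee_pos: [0.4811, -0.329, 0.1286]
orientation: [-0.0, 0.921, 0.389, -0.0]
force: [-1.0, -0.6, 0.5]
finger_gap: 0.0532
finger_force: 0.0
```

Request:
step_arm --plan '[-0.1,0,0.5,0,0,0,0.3,0,0,0,0.2,0,0,0,0.15,0,0,0,0,0]'

```text
clock: 6.05
ee_pos: [0.4792, -0.3307, 0.0995]
orientation: [-0.001, 0.921, 0.389, -0.0]
force: [0.2, -0.3, -1.3]
finger_gap: 0.0547
finger_force: 0.0
```

Request:
step_arm --plan '[0,0,0,0,0,0,0,0,0,0,0,0,0,0,0,0,0,0,0,0,0,0,0,0,0,0,0,0]' --jaw 0.0

```text
clock: 6.75
ee_pos: [0.4785, -0.3299, 0.1003]
orientation: [-0.001, 0.921, 0.389, -0.001]
force: [-4.1, 4.0, 4.4]
finger_gap: 0.0138
finger_force: 30.0
```

Gripped: gap is 13.8 mm at 30 N. The working fingertips are therefore about 27 mm further back than the reported TCP, and I'll use that from now on. Turning anticlockwise.

Request:
step_arm --plan '[0,0,0,-0.09,0,0,0,-0.09,0,0,0,-0.09,0,0,0,-0.09,0,0,0,-0.09]'

```text
clock: 7.25
ee_pos: [0.4783, -0.3298, 0.1004]
orientation: [-0.002, 0.727, 0.686, -0.0]
force: [-5.3, 2.7, 4.9]
finger_gap: 0.014
finger_force: 30.0
```

```bash
python3 - <<'E'
from h import *
st()
E
```

```text
7.25 [ 478.3 -329.8  100.4] yaw 86.7 q6 -0.566 q1 -0.624 gap 14.0 F [-5.3  2.7  4.9] T [ 0.72  0.75 -0.02] ff 30.0
```

Request:
step_arm --plan '[0,0,0,-0.09,0,0,0,-0.09,0,0,0,-0.09,0,0,0,-0.09,0,0,0,-0.09]'

```text
clock: 7.75
ee_pos: [0.4781, -0.3299, 0.1003]
orientation: [-0.002, 0.445, 0.896, 0.0]
force: [-4.9, 3.2, 6.1]
finger_gap: 0.0135
finger_force: 30.0
```

Request:
step_arm --plan '[0,0,0,-0.09,0,0,0,-0.09,0,0,0,-0.09,0,0,0,-0.09,0,0,0,-0.09,0,0,0,-0.09,0,0,0,0]'

```text
clock: 8.45
ee_pos: [0.4781, -0.3301, 0.1003]
orientation: [-0.001, 0.04, 0.999, 0.001]
force: [-5.1, 2.7, 4.9]
finger_gap: 0.0146
finger_force: 31.1
```

```bash
python3 - <<'E'
from h import *
st()
E
```

```text
8.45 [ 478.1 -330.1  100.3] yaw 175.4 q6 -2.115 q1 -0.624 gap 14.6 F [-5.1  2.7  4.9] T [ 0.64  0.77 -1.05] ff 31.1
```

The moment is now 1.05 N m, so the end stop is reached. Releasing and rising to check the mark.

Request:
step_arm --plan '[0,0,0,0,0,0,0,0,0,0,0,0,0,0,0,0,0,0,-0.5,0,0,0,-1,0,0,0,-1,0,0,0,-1,0,0,0,-1,0,0,0,0,0]' --jaw 0.6

```text
clock: 9.45
ee_pos: [0.4815, -0.3324, 0.2176]
orientation: [0.004, 0.04, 0.999, -0.003]
force: [0.0, 0.0, 0.2]
finger_gap: 0.0547
finger_force: 0.0
```

```bash
python3 - <<'E'
from h import *
st(); im,c=snap('wrist','w5'); u,v=proj(c,[.477,-.3305,.119]); print(u,v)
g=im.min(axis=2); yy,xx=np.mgrid[0:400,0:640]; P=np.argwhere(((xx-u)**2+(yy-v)**2<20**2)&(g>130)&(im.max(axis=2)-g<40))[:,::-1]
W=np.array([at(c,a,b,.119)[:2] for a,b in P])*1000; mu=W.mean(0); _,s,vv=np.linalg.svd(W-mu); print(len(P),mu,s,np.degrees(np.arctan2(vv[0][1],vv[0][0])))
# supply edge angle
h=cv2.cvtColor(im,cv2.COLOR_RGB2HSV)
E
```

```text
9.45 [ 481.5 -332.4  217.6] yaw 175.5 q6 -2.115 q1 -0.624 gap 54.7 F [0.  0.  0.2] T [ 0.1  -0.11  0.03] ff 0.0
322.75260649846814 194.4447308079226
117 [ 479.31993857 -330.78427313] [115.56811385  88.6486189 ] -16.15055144385242
```

View pics/w5.png

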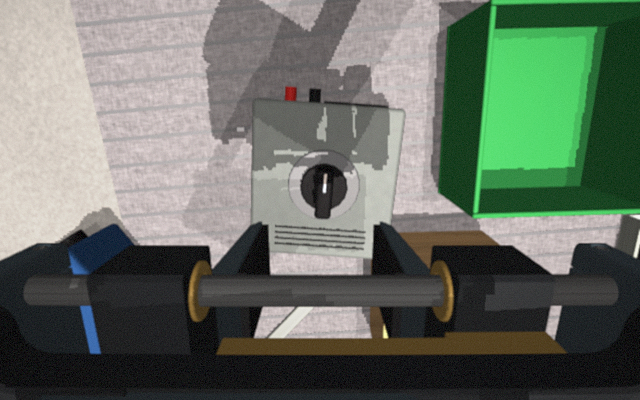

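The mark at (325,172) is aligned with the supply's edges, so the knob is at its stop. Next I turn the tool to yaw 59 and rise.

Request:
step_arm --plan '[0,0,-0.15,0.092,0,0,-0.15,0.092,0,0,-0.15,0.092,0,0,-0.15,0.092,0,0,-0.15,0.092,0,0,-0.15,0.092,0,0,-0.15,0.092,0,0,-0.15,0.092,0,0,-0.15,0.092,0,0,-0.15,0.092]'

```text
clock: 10.5
ee_pos: [0.479, -0.3306, 0.2491]
orientation: [-0.001, 0.693, 0.721, -0.0]
force: [0.2, 0.9, 0.1]
finger_gap: 0.0548
finger_force: 0.0
```

Request:
step_arm --plan '[0,0,-0.15,0.092,0,0,-0.15,0.092,0,0,-0.15,0.092,0,0,-0.15,0.092,0,0,0,0]'

```text
clock: 11.0
ee_pos: [0.4793, -0.3308, 0.2646]
orientation: [-0.0, 0.868, 0.497, -0.0]
force: [0.3, -0.8, 0.2]
finger_gap: 0.0547
finger_force: 0.0
```

```bash
cat >> h.py <<'E'
def reds(im,c,z=.185,amin=40):
    h=cv2.cvtColor(im,cv2.COLOR_RGB2HSV); m=(((h[...,0]<8)|(h[...,0]>172))&(h[...,1]>150)&(h[...,2]>60)).astype(np.uint8)
    n,l,s,ce=cv2.connectedComponentsWithStats(m)
    for i in range(1,n):
        if s[i,4]>amin: yield l==i,s[i],ce[i]
E
python3 - <<'E'
from h import *
st(); go(600,-235,290,59)
im,c=snap('wrist','w6')
for m,s,ce in reds(im,c): print(s,ce.round(1),at(c,*ce,.185).round(4))
E
```

```text
11.0 [ 479.3 -330.8  264.6] yaw 59.5 q6 -0.092 q1 -0.624 gap 54.7 F [ 0.3 -0.8  0.2] T [-0.02 -0.04  0.01] ff 0.0
to (600, -235, 290) turn units 0.006 tool mm [144.3  54.1 -25.4] /25: [ 5.77  2.16 -1.01]
[450   0  14  12  69] [456.    5.8] [ 0.6313 -0.2546  0.185 ]
[ 367   19   47   48 1321] [392.3  40.8] [ 0.5833 -0.2523  0.185 ]
```

Request:
step_arm --plan '[0.8,0.35,-0.2,0,0.8,0.35,-0.2,0,0.8,0.35,-0.2,0,0.8,0.35,-0.2,0,0.8,0.35,-0.2,0,0.8,0.35,0,0,0,0,0,0,0,0,0,0]'

```text
clock: 11.85
ee_pos: [0.5852, -0.254, 0.2892]
orientation: [-0.001, 0.867, 0.498, -0.001]
force: [0.2, -0.0, 0.3]
finger_gap: 0.0546
finger_force: 0.0
```

```bash
python3 - <<'E'
from h import *
st()
im,c=snap('wrist','w6b')
o=ray(c,320,200)[0]
for m,s,ce in reds(im,c):
    # butt top disc: brightest red part
    P=np.argwhere(m)[:,::-1]; v=im[m][:,0].astype(float); Q=P[v>0.8*np.percentile(v,90)]
    (x,y),r=cv2.minEnclosingCircle(Q.astype(np.float32)); print(s,(round(x),round(y),round(r)),at(c,x,y,.185).round(4),len(Q)/(np.pi*r*r))
E
```

```text
11.85 [ 585.2 -254.   289.2] yaw 59.7 q6 0.102 q1 -0.427 gap 54.6 F [ 0.2 -0.   0.3] T [-0.02 -0.05 -0.04] ff 0.0
[346  44  36  38 911] (366, 60, 16) [ 0.6713 -0.1759  0.185 ] 0.9363662576776141
[380 132  43  34 947] (408, 151, 15) [ 0.6681 -0.255   0.185 ] 0.9361045987261671
[308 167  28  43 876] (322, 195, 13) [ 0.5877 -0.2516  0.185 ] 0.7713924313928973
```

View pics/w6b.png

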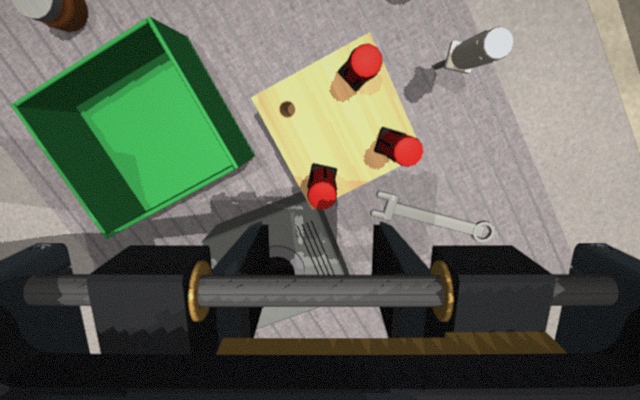

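Red butts are at (366,60), (408,151) and (322,195), matching the top view; the white one at (495,43) stands outside. Grasping the near driver.

Request:
step_arm --plan '[0.12,0.06,0.9,0,0,0,0.9,0,0,0,0.9,0,0,0,0.9,0,0,0,0.9,0,0,0,0.9,0,0,0,0.8,0,0,0,0,0]'

```text
clock: 12.7
ee_pos: [0.5856, -0.2522, 0.1322]
orientation: [-0.003, 0.868, 0.496, -0.002]
force: [-0.7, 0.4, 0.1]
finger_gap: 0.0547
finger_force: 0.0
```

Request:
step_arm --plan '[0,0,0,0,0,0,0,0,0,0,0,0,0,0,0,0,0,0,0,0,0,0,0,0]' --jaw 0.0

```text
clock: 13.3
ee_pos: [0.5889, -0.2525, 0.1363]
orientation: [0.001, 0.868, 0.496, 0.0]
force: [-1.1, -0.1, 5.4]
finger_gap: 0.0253
finger_force: 30.0
```

```bash
python3 - <<'E'
from h import *
st(); im,c=snap('side','s7')
b=im[80:220,320:460]; cv2.imwrite('pics/s7z.png',cv2.resize(b[:,:,::-1],(600,600),interpolation=cv2.INTER_CUBIC))
for z in(.1,.141,.16,.185): u,v=proj(c,[.588,-.252,z]); print(z,round((u-320)*4.286),round((v-80)*4.286))
# tool tray corners from first top picture
ct=optics.get_calibration('top')
for q in((175,216),(242,256),(217,303),(145,262)): print(at(ct,*q,.06).round(3))
E
```

```text
13.3 [ 588.9 -252.5  136.3] yaw 59.5 q6 0.109 q1 -0.423 gap 25.3 F [-1.1 -0.1  5.4] T [-0.08  0.06 -0.04] ff 30.0
0.1 252 394
0.141 256 336
0.16 258 309
0.185 260 272
[0.581 0.368 0.06 ]
[0.456 0.168 0.06 ]
[0.321 0.24  0.06 ]
[0.446 0.453 0.06 ]
```

View pics/s7z.png

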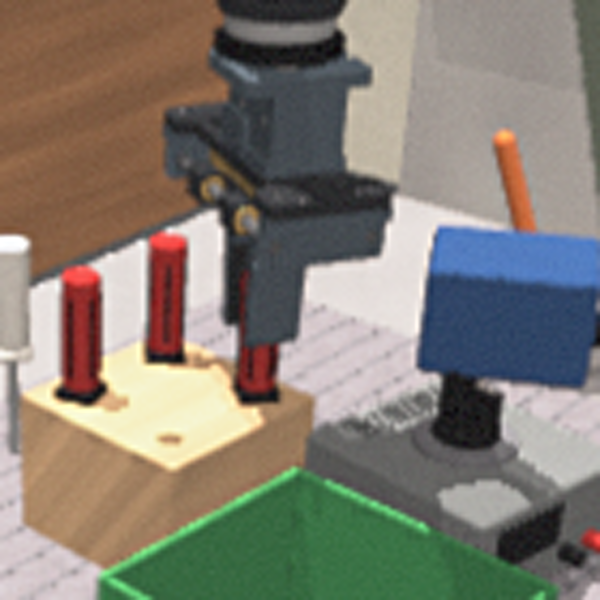

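Side view: fingertips are at about z = 140 mm with the handle held, which confirms the offset (grasp point ≈ reported z + 25 mm). Now I pull it out and carry it to the tool tray.

Request:
step_arm --plan '[0,0,-0.4,0,0,0,-0.7,0,0,0,-0.9,0,0,0,-0.9,0,0,0,-0.9,0,0,0,-0.9,0,0.44,-0.48,0,0,0.88,-0.96,0,0,0.88,-0.96,0,0,0.88,-0.96,0,0]'

```text
clock: 14.35
ee_pos: [0.5534, -0.141, 0.2511]
orientation: [-0.001, 0.868, 0.496, -0.001]
force: [0.9, -0.2, -0.9]
finger_gap: 0.0255
finger_force: 30.0
```

Request:
step_arm --plan '[0.88,-0.96,0,0,0.88,-0.96,0,0,0.88,-0.96,0,0,0.88,-0.96,0,0,0.88,-0.96,0,0,0.88,-0.96,0,0,0.88,-0.96,0,0,0.88,-0.96,0,0,0.88,-0.96,0,0,0.88,-0.96,0,0]'

```text
clock: 15.35
ee_pos: [0.4574, 0.1694, 0.2513]
orientation: [-0.0, 0.868, 0.497, -0.001]
force: [0.3, -0.3, -0.6]
finger_gap: 0.0257
finger_force: 30.0
```

Request:
step_arm --plan '[0.88,-0.96,0,0,0.44,-0.48,0,0,0,0,0,0,0,0,0,0]'

```text
clock: 15.75
ee_pos: [0.4443, 0.2146, 0.2517]
orientation: [0.0, 0.868, 0.497, -0.001]
force: [-0.1, -0.7, -1.2]
finger_gap: 0.0255
finger_force: 30.0
```

```bash
python3 - <<'E'
from h import *
st(); im,c=snap('wrist','w8'); snap('top','t8')
cv2.imwrite('pics/t8c.png',np.hstack([im[:,:,::-1][:,:, :],])) 
E
```

```text
15.75 [444.3 214.6 251.7] yaw 59.6 q6 0.958 q1 0.427 gap 25.5 F [-0.1 -0.7 -1.2] T [-0.05 -0.1   0.01] ff 30.0
```

View pics/w8.png

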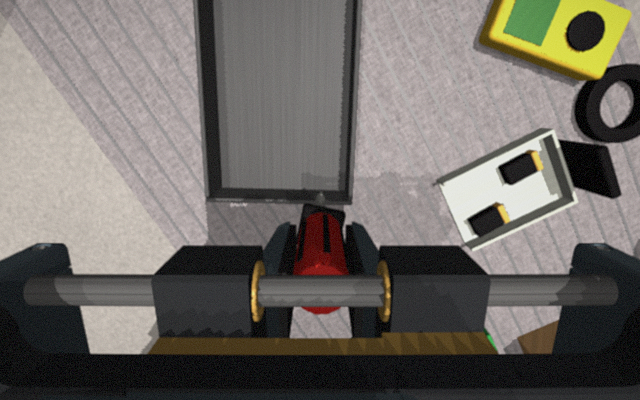

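Wrist view: the near tray end has rim corners at (208,200) and (350,203), with the edges running up to (200,0) and (360,0). The driver hangs upright at (322,215). The sorter with its two batteries is at (510,190).

```bash
python3 - <<'E'
from h import *
c=optics.get_calibration('wrist'); st()
A,B,Cc,D=[at(c,*q,.06)[:2]*1000 for q in((208,201),(351,204),(200,0),(360,0))]
print(A,B,Cc,D)
e1=Cc-A;e2=D-B
print(np.degrees(np.arctan2(e1[1],e1[0])),np.degrees(np.arctan2(e2[1],e2[0])),np.linalg.norm(A-B))
u=(e1/np.linalg.norm(e1)+e2/np.linalg.norm(e2)); u/=np.linalg.norm(u); ctr=(A+B)/2+125*u; print('ctr',ctr,np.degrees(np.arctan2(u[1],u[0])))
# automatic from top pictures: dark tray, full outline with rim
for f in('top0','t8'):
    im=cv2.imread('pics/%s.png'%f); ct=optics.get_calibration('top')
    for q in((175,216),(242,256),(217,303),(145,262)): pass
E
```

```text
15.85 [445.1 214.  252.2] yaw 59.5 q6 0.958 q1 0.425 gap 25.3 F [-0.2  0.4 -0.8] T [-0.04 -0.02  0.02] ff 30.0
[323.32923334 256.32261061] [459.77466043 171.89284505] [433.82530823 426.36188144] [567.75761438 346.92702985]
56.98310926912216 58.328529131740694 160.45479078222664
ctr [458.42744342 319.71392066] 57.65581920043143
```

Request:
step_arm --plan '[0.43,-0.06,0,0.016,0,0,0.9,0,0,0,0.9,0,0,0,0.9,0,0,0,0.9,0,0,0,0.9,0,0,0,0.4,0,0,0,0,0]'

```text
clock: 16.65
ee_pos: [0.449, 0.2236, 0.129]
orientation: [-0.0, 0.875, 0.485, -0.002]
force: [-0.4, 0.9, 0.1]
finger_gap: 0.0256
finger_force: 30.0
```

Request:
step_arm --plan '[0,0,0.2,0,0,0,0.1,0,0,0,0,0]'

```text
clock: 16.95
ee_pos: [0.4499, 0.2247, 0.1231]
orientation: [0.0, 0.874, 0.485, 0.0]
force: [-0.8, 0.5, -1.6]
finger_gap: 0.0257
finger_force: 30.0
```

Request:
step_arm --plan '[0,0,0.12,0,0,0,0.1,0,0,0,0,0]'

```text
clock: 17.25
ee_pos: [0.4512, 0.2258, 0.1207]
orientation: [-0.0, 0.874, 0.485, 0.003]
force: [-2.8, 0.3, 17.4]
finger_gap: 0.0256
finger_force: 30.0
```

Request:
step_arm --plan '[0.4,0,0.02,0,0.4,0,0.06,0,0.4,0,0.1,0,0,0,0,0]'

```text
clock: 17.65
ee_pos: [0.4675, 0.2524, 0.1155]
orientation: [-0.001, 0.874, 0.485, 0.003]
force: [-0.4, 2.2, 13.2]
finger_gap: 0.0253
finger_force: 30.0
```

```bash
cat >> h.py <<'E'
def red_axis(view='side'):
    im,c=snap(view)
    for m,s,ce in reds(im,c):
        P=np.argwhere(m)[:,::-1].astype(float); mu=P.mean(0); _,sv,v=np.linalg.svd(P-mu,full_matrices=False); print(view,s,ce.round(),'axis deg from image down',round(np.degrees(np.arctan2(v[0][0],v[0][1]))%180,1),(sv/len(P)**.5).round(1))
E
python3 - <<'E'
from h import *
st(); red_axis('side')
E
```

```text
17.65 [467.5 252.4 115.5] yaw 58.1 q6 1.029 q1 0.473 gap 25.3 F [-0.4  2.2 13.2] T [ 0.15  0.56 -0.04] ff 30.0
side [355 135   8  28 176] [358. 148.] axis deg from image down 177.6 [8.1 2.1]
side [335 143   8  29 204] [339. 157.] axis deg from image down 0.4 [8.4 2.2]
side [262 280  14  15 118] [268. 289.] axis deg from image down 116.4 [3.7 3.1]
```

Request:
step_arm --plan '[0.58,0,0.18,0,0.58,0,0.22,0,0.5,0,0.28,0,0.5,0,0.32,0,0.4,0,0.35,0,0.4,0,0.4,0,0,0,0,0]'

```text
clock: 18.4
ee_pos: [0.5074, 0.3164, 0.0703]
orientation: [-0.001, 0.874, 0.485, 0.004]
force: [1.5, 5.1, 6.8]
finger_gap: 0.0251
finger_force: 30.0
```

```bash
python3 - <<'E'
from h import *
st(); red_axis('side'); red_axis('wrist')
E
```

```text
18.4 [507.4 316.4  70.3] yaw 58.1 q6 1.093 q1 0.537 gap 25.1 F [1.5 5.1 6.8] T [ 0.56 -0.12 -0.09] ff 30.0
side [355 135   8  28 177] [358. 148.] axis deg from image down 177.6 [8.1 2. ]
side [335 142   8  30 208] [339. 156.] axis deg from image down 0.7 [8.3 2.2]
side [230 293  20  17 160] [241. 303.] axis deg from image down 107.2 [4.8 3.7]
wrist [ 291  242   60   33 1568] [320. 261.] axis deg from image down 89.8 [15.4  8.5]
wrist [298 307  15  25 253] [306. 317.] axis deg from image down 16.9 [6.8 3.1]
wrist [317 307  22  27 512] [326. 319.] axis deg from image down 163.6 [7.6 5.6]
```

Request:
step_arm --plan '[0.26,0,0.35,0,0.26,0,0.35,0,0.2,0,0.35,0,0.18,0,0.35,0,0.1,0,0.35,0,0.08,0,0.3,0,0,0,0,0]'

```text
clock: 19.2
ee_pos: [0.5181, 0.3351, 0.0164]
orientation: [0.0, 0.874, 0.486, -0.002]
force: [0.8, 1.2, 2.4]
finger_gap: 0.0252
finger_force: 30.0
```

```bash
python3 - <<'E'
from h import *
st()
E
```

```text
19.2 [518.1 335.1  16.4] yaw 58.1 q6 1.113 q1 0.556 gap 25.2 F [0.8 1.2 2.4] T [-0.2  -0.01  0.08] ff 30.0
```

Request:
step_arm --plan '[0,0,0.3,0,0,0,0,0]'

```text
clock: 19.4
ee_pos: [0.518, 0.3349, 0.0091]
orientation: [0.0, 0.874, 0.486, -0.001]
force: [0.4, 0.5, 1.6]
finger_gap: 0.0252
finger_force: 30.0
```

Request:
step_arm --plan '[0,0,0,0,0,0,0,0,0,0,0,0,0,0,-0.3,0,0,0,-0.8,0,0,0,-1,0,0,0,-1,0,0,0,-1,0,0,0,-1,0,0,0,-1,0]' --jaw 0.42

```text
clock: 20.4
ee_pos: [0.5188, 0.3358, 0.1645]
orientation: [0.0, 0.874, 0.485, 0.0]
force: [0.8, 0.1, -0.3]
finger_gap: 0.0381
finger_force: 0.0
```

Request:
step_arm --plan '[0,0,-1,0,0,0,-1,0,0,0,-1,0,-0.88,0.96,-0.5,0,-0.88,0.96,0,0,-0.88,0.96,0,0,-0.88,0.96,0,0,-0.88,0.96,0,0,-0.88,0.96,0,0,-0.88,0.96,0,0]' --jaw 0.6

```text
clock: 21.4
ee_pos: [0.5802, 0.1151, 0.251]
orientation: [0.0, 0.874, 0.485, 0.0]
force: [0.7, 0.9, 0.2]
finger_gap: 0.0546
finger_force: 0.0
```

```bash
python3 - <<'E'
from h import *
st(); red_axis('side'); im,c=snap('top','t9'); im0=cv2.imread('pics/top0.png')[:,:,::-1]
for m,s,ce in reds(im,c,amin=25):
    P=np.argwhere(m)[:,::-1]; W=np.array([at(c,a,b,.02)[:2] for a,b in P],np.float32)*1000; print(s,cv2.minAreaRect(W))
go(668,-255,252,58); go(671,-176,252,58)
E
```

```text
21.4 [580.2 115.1 251. ] yaw 58.1 q6 0.733 q1 0.176 gap 54.6 F [0.7 0.9 0.2] T [-0.02 -0.05  0.02] ff 0.0
side [355 135   8  28 178] [358. 148.] axis deg from image down 177.6 [8.1 2. ]
side [335 142   8  30 203] [338. 156.] axis deg from image down 0.5 [8.4 2.2]
side [201 316  43  21 518] [222. 326.] axis deg from image down 102.4 [12.5  4. ]
[355 169   9  14  77] ((702.3829956054688, -192.47540283203125), (24.670154571533203, 41.63356018066406), 69.90478515625)
[381 170  12  14  76] ((700.0068969726562, -277.6600646972656), (24.323122024536133, 43.282958984375), 43.62977600097656)
[182 232  24  18 175] ((511.9973449707031, 320.2862854003906), (76.42269897460938, 23.06627082824707), 59.95281982421875)
to (668, -255, 252) turn units -0.002 tool mm [-265.7  268.9   -1.2] /25: [-10.63  10.76  -0.05]
to (671, -176, 252) turn units -0.002 tool mm [-197.2  229.6   -1.2] /25: [-7.89  9.18 -0.05]
```

Driver 1 lies flat in the tray (handle 76 mm long, centred at (512,320) mm). Next is the driver at (671,-176).

Request:
step_arm --plan '[-0.79,0.92,0,0,-0.79,0.92,0,0,-0.79,0.92,0,0,-0.79,0.92,0,0,-0.79,0.92,0,0,-0.79,0.92,0,0,-0.79,0.92,0,0,-0.79,0.92,0,0,-0.79,0.92,0,0,-0.78,0.9,0,0]'

```text
clock: 22.5
ee_pos: [0.671, -0.1725, 0.2507]
orientation: [-0.0, 0.874, 0.486, 0.0]
force: [0.2, 0.2, 0.4]
finger_gap: 0.055
finger_force: 0.0
```

Request:
step_arm --plan '[0,0,0.5,0,0,0,0.9,0,0,0,0.9,0,0,0,0.9,0,0,0,0.9,0,0,0,0.55,0,0,0,0,0]'

```text
clock: 23.2
ee_pos: [0.6692, -0.1709, 0.1316]
orientation: [-0.002, 0.874, 0.486, -0.002]
force: [-0.1, -0.0, 0.6]
finger_gap: 0.0547
finger_force: 0.0
```

Request:
step_arm --plan '[0,0,0,0,0,0,0,0,0,0,0,0,0,0,0,0,0,0,0,0,0,0,0,0]' --jaw 0.0

```text
clock: 23.8
ee_pos: [0.6712, -0.1726, 0.135]
orientation: [0.001, 0.874, 0.485, 0.001]
force: [-0.4, 0.0, 3.3]
finger_gap: 0.0255
finger_force: 30.0
```

```bash
python3 - <<'E'
from h import *
st()
E
```

```text
23.8 [ 671.2 -172.6  135. ] yaw 58.1 q6 0.289 q1 -0.268 gap 25.5 F [-0.4  0.   3.3] T [-0.03 -0.05  0.02] ff 30.0
```

Request:
step_arm --plan '[0,0,-0.4,0,0,0,-0.7,0,0,0,-0.9,0,0,0,-0.9,0,0,0,-0.9,0,0,0,-0.9,0,0.42,-0.49,0,0,0.84,-0.98,0,0,0.84,-0.98,0,0,0.84,-0.98,0,0]'

```text
clock: 24.8
ee_pos: [0.6349, -0.0625, 0.2499]
orientation: [-0.001, 0.874, 0.485, -0.001]
force: [0.6, 0.3, -1.0]
finger_gap: 0.0255
finger_force: 30.0
```

Request:
step_arm --plan '[0.84,-0.98,0,0,0.84,-0.98,0,0,0.84,-0.98,0,0,0.84,-0.98,0,0,0.84,-0.98,0,0,0.84,-0.98,0,0,0.84,-0.98,0,0,0.84,-0.98,0,0,0.84,-0.98,0,0,0.84,-0.98,0,0]'

```text
clock: 25.8
ee_pos: [0.5374, 0.2446, 0.25]
orientation: [-0.0, 0.874, 0.486, -0.002]
force: [0.9, 0.1, -1.9]
finger_gap: 0.0254
finger_force: 30.0
```

```bash
python3 - <<'E'
from h import *
st(); im,c=snap('top','t10'); a=cv2.imread('pics/top0.png')[:,:,::-1].astype(int)
d=np.abs(im.astype(int)-a).max(axis=2)>45
# tray corner region change
n,l,s,ce=cv2.connectedComponentsWithStats(cv2.morphologyEx(d.astype(np.uint8),cv2.MORPH_OPEN,np.ones((3,3))))
for i in range(1,n):
    if s[i,4]>25: print(s[i],ce[i].round())
w,cw=snap('wrist','w10')
E
```

```text
25.8 [537.4 244.6 250. ] yaw 58.1 q6 0.964 q1 0.407 gap 25.4 F [ 0.9  0.1 -1.9] T [ 0.02 -0.1  -0.03] ff 30.0
[187 167  40  75 858] [209. 199.]
[352 169  13  21 192] [358. 179.]
[146 199  57  36 870] [176. 215.]
[378 198  15  18 179] [386. 207.]
[173 225  35  28 430] [187. 240.]
[231 230  25  19 223] [243. 239.]
[152 238   9  18  87] [156. 246.]
[162 241  13  21 168] [168. 252.]
[222 250   9  16  60] [226. 257.]
[159 264   6  11  36] [162. 269.]
[166 269   6   9  29] [168. 273.]
[182 282  45  25 412] [207. 294.]
[ 230  283   61   90 1461] [262. 340.]
[171 284   8  10  59] [175. 288.]
[ 432  322  181   78 6629] [529. 367.]
[ 295  362  122   38 3046] [352. 379.]
[262 377  16  23 223] [269. 389.]
[175 387  54  13 356] [201. 394.]
```

```bash
python3 - <<'E'
from h import *
ct=optics.get_calibration('top')
for f in('top0','t9','t10'):
    im=cv2.imread('pics/%s.png'%f); V=cv2.cvtColor(im,cv2.COLOR_BGR2HSV)[...,2]; m=(V<100).astype(np.uint8); k=np.zeros_like(m); k[205:320,130:262]=1
    m=cv2.morphologyEx(m*k,cv2.MORPH_OPEN,np.ones((3,3)))
    q=max(cv2.findContours(m,cv2.RETR_EXTERNAL,cv2.CHAIN_APPROX_NONE)[0],key=cv2.contourArea)[:,0]
    print(f,'low',q[q[:,1].argmax()],'right',q[q[:,0].argmax()],'left',q[q[:,0].argmin()],'top',q[q[:,1].argmin()],cv2.minAreaRect(np.array([at(ct,*p,.06)[:2]*1000 for p in q],np.float32)))
E
```

```text
top0 low [214 306] right [244 263] left [142 258] top [170 214] ((448.628662109375, 310.99139404296875), (269.1010437011719, 168.31710815429688), 58.29307556152344)
t9 low [214 306] right [225 295] left [142 259] top [169 216] ((448.4550476074219, 310.71392822265625), (269.65423583984375, 167.93243408203125), 58.03367614746094)
t10 low [243 319] right [257 279] left [171 272] top [203 205] ((444.7803649902344, 214.7934112548828), (285.092041015625, 249.74549865722656), 60.79732894897461)
```

```bash
python3 - <<'E'
from h import *
a=cv2.imread('pics/t10.png')[150:320,130:450]; w=cv2.imread('pics/w10.png')
o=np.zeros((600,800,3),np.uint8); o[:400,:753]=cv2.resize(a,(753,400),interpolation=cv2.INTER_CUBIC); o[400:,:320]=cv2.resize(w,(320,200),interpolation=cv2.INTER_AREA)
b=cv2.imread('pics/top0.png')[150:320,130:450]; o[400:,330:706]=cv2.resize(b,(376,200))
cv2.imwrite('pics/comp.png',o)
E
```

```text
(no output)
```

View pics/comp.png

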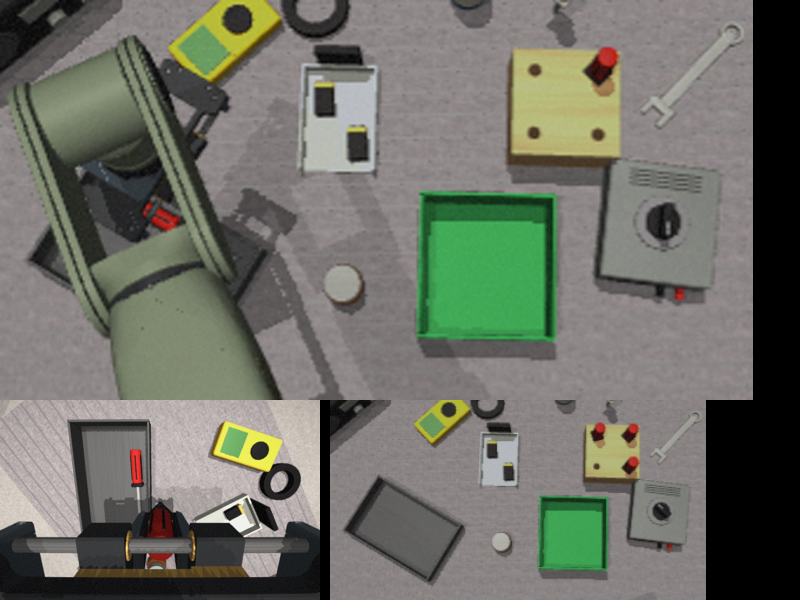

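Composite: the tray is unmoved. In the wrist view its far rim corners are at about (138,41) and (302,42), and driver 1 lies in the right lane. Sorter and tub are where they were.

```bash
python3 - <<'E'
from h import *
c=optics.get_calibration('wrist'); A,B=[at(c,*q,.06)[:2]*1000 for q in((138,41),(302,42))]
u=np.array([.53,.848]); print(A,B,np.linalg.norm(A-B),'ctr',(A+B)/2-125*u)
ctr=(A+B)/2-125*u
go(*( .5*(ctr+[455,315])+80*u),250,58)
E
```

```text
[454.67592719 462.44849227] [593.16528774 374.85333407] 163.86645393206857 ctr [457.67060747 312.65091317]
to (np.float64(498.7353037339809), np.float64(381.6654565851461), 250) turn units 0.004 tool mm [  94.2 -103.7   -0. ] /25: [ 3.77 -4.15 -0.  ]
```

Request:
step_arm --plan '[0.75,-0.83,0,0,0.75,-0.83,0,0,0.75,-0.83,0,0,0.75,-0.83,0,0,0.75,-0.83,0,0,0,0,0,0,0,0,0.9,0,0,0,0.9,0,0,0,0.9,0,0,0,0.9,0]'

```text
clock: 26.9
ee_pos: [0.5005, 0.3761, 0.1598]
orientation: [0.0, 0.874, 0.485, -0.001]
force: [0.1, -0.4, -0.9]
finger_gap: 0.0255
finger_force: 30.0
```

Request:
step_arm --plan '[0,0,0.9,0,0,0,0.4,0,0,0,0.2,0,0,0,0.1,0,0,0,0.1,0,0,0,0,0]'

```text
clock: 27.5
ee_pos: [0.5018, 0.3778, 0.12]
orientation: [-0.0, 0.874, 0.485, 0.001]
force: [0.6, 0.3, -0.7]
finger_gap: 0.0257
finger_force: 30.0
```

Request:
step_arm --plan '[0,0,0.1,0,0,0,0.1,0,0,0,0,0]'

```text
clock: 27.8
ee_pos: [0.503, 0.379, 0.1193]
orientation: [-0.0, 0.874, 0.485, 0.004]
force: [-2.6, -0.8, 19.1]
finger_gap: 0.0256
finger_force: 30.0
```

Request:
step_arm --plan '[-0.4,0,0.02,0,-0.4,0,0.06,0,-0.4,0,0.1,0,0,0,0,0]'

```text
clock: 28.2
ee_pos: [0.4874, 0.3538, 0.1145]
orientation: [-0.001, 0.874, 0.485, 0.005]
force: [-1.4, 0.5, 15.5]
finger_gap: 0.0256
finger_force: 30.0
```

```bash
python3 - <<'E'
from h import *
st()
E
```

```text
28.2 [487.4 353.8 114.5] yaw 58.1 q6 1.165 q1 0.608 gap 25.6 F [-1.4  0.5 15.5] T [0.23 0.33 0.05] ff 30.0
```

Tilting as before; carry on.

Request:
step_arm --plan '[-0.58,0,0.18,0,-0.58,0,0.22,0,-0.5,0,0.28,0,-0.5,0,0.32,0,-0.4,0,0.35,0,-0.4,0,0.4,0,0,0,0,0]'

```text
clock: 28.9
ee_pos: [0.4455, 0.2876, 0.0665]
orientation: [0.001, 0.874, 0.485, -0.001]
force: [-2.7, -5.2, 6.9]
finger_gap: 0.0251
finger_force: 30.0
```

Request:
step_arm --plan '[-0.26,0,0.35,0,-0.26,0,0.35,0,-0.2,0,0.35,0,-0.18,0,0.35,0,-0.1,0,0.35,0,-0.08,0,0.3,0,0,0,0.25,0,0,0,0,0]'

```text
clock: 29.7
ee_pos: [0.4317, 0.2664, 0.0071]
orientation: [-0.0, 0.874, 0.485, -0.001]
force: [-0.2, -0.9, 1.9]
finger_gap: 0.0253
finger_force: 30.0
```

```bash
python3 - <<'E'
from h import *
st()
E
```

```text
29.7 [431.7 266.4   7.1] yaw 58.1 q6 1.087 q1 0.53 gap 25.3 F [-0.2 -0.9  1.9] T [ 0.09 -0.03  0.06] ff 30.0
```

Request:
step_arm --plan '[0,0,0,0,0,0,0,0,0,0,0,0,0,0,-0.3,0,0,0,-0.8,0,0,0,-1,0,0,0,-1,0,0,0,-1,0,0,0,-1,0,0,0,-1,0]' --jaw 0.42

```text
clock: 30.7
ee_pos: [0.4319, 0.2663, 0.1625]
orientation: [0.0, 0.874, 0.485, 0.001]
force: [0.3, 0.3, -0.4]
finger_gap: 0.0384
finger_force: 0.0
```

Request:
step_arm --plan '[0,0,-1,0,0,0,-1,0,0,0,-1,0,0,0,-0.6,0,-0.63,0.95,0,0,-0.63,0.95,0,0,-0.63,0.95,0,0,-0.63,0.95,0,0,-0.63,0.95,0,0,-0.63,0.95,0,0]' --jaw 0.6

```text
clock: 31.7
ee_pos: [0.5032, 0.1097, 0.2515]
orientation: [0.0, 0.874, 0.485, 0.0]
force: [0.0, -0.5, 0.5]
finger_gap: 0.0551
finger_force: 0.0
```

Request:
step_arm --plan '[-0.63,0.95,0,0,-0.63,0.95,0,0,-0.63,0.95,0,0,-0.63,0.95,0,0,-0.63,0.95,0,0,-0.63,0.95,0,0,-0.63,0.95,0,0,-0.63,0.95,0,0,-0.63,0.95,0,0,-0.63,0.95,0,0]'

```text
clock: 32.7
ee_pos: [0.6216, -0.1495, 0.2515]
orientation: [0.0, 0.874, 0.485, 0.0]
force: [0.3, 0.6, 0.1]
finger_gap: 0.0547
finger_force: 0.0
```

Request:
step_arm --plan '[-0.63,0.95,0,0,-0.63,0.95,0,0,0,0,0,0,0,0,0,0]'

```text
clock: 33.1
ee_pos: [0.6448, -0.2004, 0.2508]
orientation: [-0.0, 0.874, 0.485, -0.0]
force: [-1.0, 0.7, -0.5]
finger_gap: 0.0547
finger_force: 0.0
```

```bash
python3 - <<'E'
from h import *
st(); im,c=snap('top','t11')
for m,s,ce in reds(im,c,amin=25):
    P=np.argwhere(m)[:,::-1]; W=np.array([at(c,a,b,.02)[:2] for a,b in P],np.float32)*1000; print(s,cv2.minAreaRect(W))
m=(cv2.cvtColor(im,cv2.COLOR_RGB2HSV)[...,2]<100).astype(np.uint8); k=np.zeros_like(m); k[200:314,130:255]=1
q=np.vstack([x[:,0] for x in cv2.findContours(m*k,cv2.RETR_EXTERNAL,cv2.CHAIN_APPROX_NONE)[0] if len(x)>60]); print('tray low',q[q[:,1].argmax()],'right',q[q[:,0].argmax()],'left',q[q[:,0].argmin()],'top',q[q[:,1].argmin()])
go(668,-255,136,58)
E
```

```text
33.1 [ 644.8 -200.4  250.8] yaw 58.0 q6 0.239 q1 -0.319 gap 54.7 F [-1.   0.7 -0.5] T [-0.02 -0.04 -0.01] ff 0.0
[182 232  24  18 172] ((511.8618469238281, 320.3584899902344), (76.42607879638672, 22.810869216918945), 59.897274017333984)
[194 260  26  17 211] ((425.87750244140625, 279.5834655761719), (79.32926940917969, 24.577831268310547), 61.3681755065918)
tray low [217 307] right [244 263] left [142 259] top [171 214]
to (668, -255, 136) turn units 0.001 tool mm [-34.4  49.  115. ] /25: [-1.38  1.96  4.6 ]
```

Drivers 1 and 2 lie in the tray and the tray is unmoved. Now the third.

Request:
step_arm --plan '[-0.69,0.98,0,0,-0.69,0.98,0,0,0,0,0.5,0,0,0,0.9,0,0,0,0.9,0,0,0,0.9,0,0,0,0.9,0,0,0,0.5,0,0,0,0,0]'

```text
clock: 34.05
ee_pos: [0.6669, -0.2538, 0.1338]
orientation: [-0.002, 0.874, 0.486, -0.001]
force: [-0.4, -0.3, -0.4]
finger_gap: 0.0546
finger_force: 0.0
```

Request:
step_arm --plan '[0,0,0,0,0,0,0,0,0,0,0,0,0,0,0,0,0,0,0,0,0,0,0,0]' --jaw 0.0

```text
clock: 34.65
ee_pos: [0.6688, -0.2557, 0.1367]
orientation: [0.001, 0.874, 0.485, 0.0]
force: [-0.7, 0.1, 3.6]
finger_gap: 0.0254
finger_force: 30.0
```

Request:
step_arm --plan '[0,0,-0.4,0,0,0,-0.7,0,0,0,-0.9,0,0,0,-0.9,0,0,0,-0.9,0,0,0,-0.9,0,0,0,0,0]'

```text
clock: 35.35
ee_pos: [0.6698, -0.2561, 0.2574]
orientation: [0.003, 0.874, 0.485, 0.002]
force: [-0.4, -0.1, 0.8]
finger_gap: 0.0253
finger_force: 30.0
```

```bash
python3 - <<'E'
from h import *
st(); go(376,270,251,58)
E
```

```text
35.35 [ 669.8 -256.1  257.4] yaw 58.1 q6 0.176 q1 -0.381 gap 25.3 F [-0.4 -0.1  0.8] T [ 0.03 -0.08  0.  ] ff 30.0
to (376, 270, 251) turn units 0.001 tool mm [ 290.4 -527.9    6.4] /25: [ 11.62 -21.12   0.25]
```

Request:
step_arm --plan '[0.53,-0.96,0,0,0.53,-0.96,0,0,0.53,-0.96,0,0,0.53,-0.96,0,0,0.53,-0.96,0,0,0.53,-0.96,0,0,0.53,-0.96,0,0,0.53,-0.96,0,0,0.53,-0.96,0,0,0.53,-0.96,0,0]'

```text
clock: 36.35
ee_pos: [0.5333, -0.0152, 0.2519]
orientation: [-0.001, 0.874, 0.485, -0.001]
force: [0.8, 1.1, -1.8]
finger_gap: 0.0253
finger_force: 30.0
```

Request:
step_arm --plan '[0.53,-0.96,0,0,0.53,-0.96,0,0,0.53,-0.96,0,0,0.53,-0.96,0,0,0.53,-0.96,0,0,0.53,-0.96,0,0,0.53,-0.96,0,0,0.53,-0.96,0,0,0.53,-0.96,0,0,0.53,-0.96,0,0]'

```text
clock: 37.35
ee_pos: [0.3997, 0.2237, 0.2521]
orientation: [0.0, 0.874, 0.485, -0.001]
force: [-1.4, -0.5, -1.4]
finger_gap: 0.0253
finger_force: 30.0
```

Request:
step_arm --plan '[0.53,-0.96,0,0,0.5,-0.96,0,0,0,0,0,0,0,0,0,0]'

```text
clock: 37.75
ee_pos: [0.3733, 0.2702, 0.2523]
orientation: [0.0, 0.874, 0.486, -0.001]
force: [0.4, -0.2, -0.4]
finger_gap: 0.0254
finger_force: 30.0
```

```bash
python3 - <<'E'
from h import *
st(); go(376,270,127,58); im,c=snap('top','t12'); w,cw=snap('wrist','w12')
for m,s,ce in reds(w,cw,amin=100): print('wrist red',s,ce.round(),at(cw,*ce,.02).round(3))
h=cv2.cvtColor(w,cv2.COLOR_RGB2HSV)
# near end rim rows along a few columns: luminance profile
g=cv2.cvtColor(w,cv2.COLOR_RGB2GRAY)
for u in (200,260,400): print(u,[int(x) for x in g[150:236:3,u]])
E
```

```text
37.75 [373.3 270.2 252.3] yaw 58.2 q6 1.158 q1 0.602 gap 25.4 F [ 0.4 -0.2 -0.4] T [-0.09 -0.06  0.03] ff 30.0
to (376, 270, 127) turn units 0.002 tool mm [  1.3   2.4 125.3] /25: [0.05 0.1  5.01]
wrist red [ 390   33   23   74 1401] [402.  70.] [0.513 0.321 0.02 ]
wrist red [ 341  107   24   68 1319] [353. 140.] [0.427 0.282 0.02 ]
wrist red [ 294  213   54   62 2114] [319. 249.] [0.319 0.185 0.02 ]
wrist red [304 307  34   7 158] [321. 309.] [0.274 0.11  0.02 ]
200 [162, 169, 165, 184, 177, 181, 164, 172, 152, 156, 182, 174, 183, 180, 176, 174, 160, 197, 197, 186, 192, 188, 199, 203, 198, 194, 190, 195, 185]
260 [174, 167, 176, 161, 167, 159, 171, 170, 170, 166, 157, 161, 172, 180, 191, 120, 116, 104, 119, 110, 115, 109, 108, 95, 96, 108, 114, 113, 114]
400 [211, 209, 211, 211, 211, 209, 209, 206, 180, 177, 174, 106, 99, 99, 97, 105, 41, 38, 39, 43, 91, 152, 157, 160, 149, 148, 142, 147, 157]
```

```bash
python3 - <<'E'
from h import *
w=cv2.imread('pics/w12.png'); c=optics.get_calibration('wrist'); g=cv2.cvtColor(w,cv2.COLOR_BGR2GRAY)
for v in (40,100,150): print(v,[int(x) for x in g[v,270:430:4]])
for u,v in((282,100),(286,150)): print(at(c,u,v,.06).round(3))
ctr=np.array([457,314]);n=np.array([-.848,.53])
for v in(40,100,150):
    k=[u for u in range(240,330) if g[v,u]<100 and g[v,u+2]<110]; u0=k[0] if k else None
    if u0: X=at(c,u0,v,.06)[:2]*1000; print(v,u0,X,'n=',(X-ctr)@n)
E
```

```text
40 [169, 175, 120, 101, 32, 97, 98, 108, 116, 123, 119, 115, 116, 121, 122, 117, 119, 126, 85, 127, 202, 113, 116, 120, 118, 116, 117, 116, 119, 113, 37, 69, 88, 112, 105, 92, 117, 85, 73, 39]
100 [169, 169, 171, 92, 84, 48, 102, 104, 121, 117, 121, 122, 119, 119, 120, 121, 117, 122, 115, 67, 149, 123, 98, 82, 119, 121, 125, 122, 124, 81, 47, 81, 97, 105, 98, 71, 98, 74, 34, 29]
150 [170, 177, 176, 111, 109, 33, 103, 97, 114, 115, 110, 119, 117, 117, 117, 114, 116, 115, 53, 74, 77, 99, 95, 83, 109, 122, 113, 120, 116, 113, 116, 72, 167, 163, 110, 105, 72, 49, 29, 31]
[0.384 0.362 0.06 ]
[0.359 0.316 0.06 ]
40 280 [414.10216866 410.65444884] n= 87.60421885772405
100 282 [383.92728796 361.51829913] n= 87.15035834945688
150 283 [356.18669283 317.78733828] n= 87.49697376788477
```

Request:
step_arm --plan '[0.05,0.05,0.9,0,0,0,0.9,0,0,0,0.9,0,0,0,0.9,0,0,0,0.9,0,0,0,0.5,0,0,0,0.2,0,0,0,0,0]'

```text
clock: 38.65
ee_pos: [0.3758, 0.2701, 0.1228]
orientation: [0.0, 0.875, 0.485, -0.001]
force: [0.6, 1.3, -0.0]
finger_gap: 0.0253
finger_force: 30.0
```

Request:
step_arm --plan '[0,0,0.1,0,0,0,0.08,0,0,0,0,0]'

```text
clock: 38.95
ee_pos: [0.377, 0.2716, 0.1213]
orientation: [-0.0, 0.874, 0.485, 0.002]
force: [-1.2, 0.2, 10.3]
finger_gap: 0.0256
finger_force: 30.0
```

Request:
step_arm --plan '[0,0,0.07,0,0.4,0,0.02,0,0.4,0,0.06,0,0.4,0,0.1,0,0,0,0,0]'

```text
clock: 39.45
ee_pos: [0.3938, 0.2989, 0.1156]
orientation: [-0.001, 0.874, 0.485, 0.003]
force: [-0.8, 2.8, 12.1]
finger_gap: 0.0254
finger_force: 30.0
```

Request:
step_arm --plan '[0.58,0,0.18,0,0.58,0,0.22,0,0.5,0,0.28,0,0.5,0,0.32,0,0,0,0,0]'

```text
clock: 39.95
ee_pos: [0.4227, 0.3456, 0.0894]
orientation: [-0.001, 0.874, 0.485, 0.004]
force: [0.5, 3.5, 6.0]
finger_gap: 0.0255
finger_force: 30.0
```

Request:
step_arm --plan '[0.4,0,0.35,0,0.4,0,0.4,0,0.26,0,0.35,0,0.26,0,0.35,0,0.2,0,0.35,0,0.18,0,0.35,0,0.1,0,0.35,0,0.08,0,0.35,0,0,0,0.3,0,0,0,0,0]'

```text
clock: 40.95
ee_pos: [0.4436, 0.3806, 0.0071]
orientation: [0.001, 0.874, 0.486, -0.002]
force: [0.8, 0.3, 1.4]
finger_gap: 0.0253
finger_force: 30.0
```

Request:
step_arm --plan '[0,0,0,0,0,0,0,0,0,0,0,0,0,0,-0.3,0,0,0,-0.8,0,0,0,-1,0,0,0,-1,0,0,0,-1,0,0,0,-1,0,0,0,-1,0]' --jaw 0.37

```text
clock: 41.95
ee_pos: [0.4447, 0.3819, 0.163]
orientation: [-0.0, 0.874, 0.485, 0.0]
force: [-0.3, -0.3, 0.9]
finger_gap: 0.0339
finger_force: 0.0
```

Request:
step_arm --plan '[0,0,-1,0,0,0,-1,0,0,0,-1,0,0,0,-1,0,0,0,0,0]'

```text
clock: 42.45
ee_pos: [0.4462, 0.3831, 0.2658]
orientation: [-0.001, 0.874, 0.485, 0.004]
force: [0.6, 0.2, -0.1]
finger_gap: 0.0339
finger_force: 0.0
```

```bash
python3 - <<'E'
from h import *
st(); im,c=snap('side','s13')
for m,s,ce in reds(im,c,amin=25): print('side',s,ce.round())
w,cw=snap('wrist','w13')
for m,s,ce in reds(w,cw,amin=100): print('wrist red',s,ce.round(),at(cw,*ce,.02).round(3))
go(640,75,270,0); go(640,75,270,90)
E
```

```text
42.45 [446.2 383.1 265.8] yaw 58.1 q6 1.247 q1 0.69 gap 33.9 F [ 0.6  0.2 -0.1] T [-0.08 -0.09  0.02] ff 0.0
side [201 316  43  21 520] [221. 326.]
side [245 329  44  22 507] [267. 339.]
side [200 353  48  21 481] [224. 363.]
wrist red [ 381  155   21   63 1089] [392. 186.] [0.512 0.32  0.02 ]
wrist red [ 311  156   22   63 1134] [322. 186.] [0.437 0.366 0.02 ]
wrist red [338 218  20  57 727] [347. 244.] [0.424 0.282 0.02 ]
to (640, 75, 270) turn units 0.645 tool mm [195.3 306.9  -8.3] /25: [ 7.81 12.28 -0.33]
to (640, 75, 270) turn units -0.355 tool mm [-306.9  195.3   -8.3] /25: [-12.28   7.81  -0.33]
```

All three drivers lie in the tray. Turning toward the sorting tray so the jaws close along the tab's width.

Request:
step_arm --plan '[0,0,0,-0.09,0,0,0,-0.09,0,0,0,-0.09,0,0,0,-0.09,0,0,0,-0.09,0,0,0,-0.09,0,0,0,-0.09,0,0,0,-0.09,0,0,0,-0.09,0,0,0,-0.09]' --jaw 0.9

```text
clock: 43.55
ee_pos: [0.4441, 0.3814, 0.2594]
orientation: [-0.001, 0.347, 0.938, -0.002]
force: [0.1, 0.1, 0.2]
finger_gap: 0.0823
finger_force: 0.0
```

Request:
step_arm --plan '[0,0,0,-0.09,0,0,0,-0.09,0,0,0,-0.09,0,0,0,-0.09,0,0,0,-0.08,-0.82,-0.94,0,0,-0.82,-0.94,0,0,-0.82,-0.94,0,0,-0.82,-0.94,0,0,-0.82,-0.94,0,0]'

```text
clock: 44.55
ee_pos: [0.5445, 0.2608, 0.2594]
orientation: [-0.002, 0.011, 1.0, -0.001]
force: [0.4, 0.5, 1.1]
finger_gap: 0.0824
finger_force: 0.0
```

Request:
step_arm --plan '[-0.82,-0.94,0,0,-0.82,-0.94,0,0,-0.82,-0.94,0,0,-0.82,-0.94,0,0,-0.82,-0.94,0,0,-0.82,-0.94,0,0,-0.82,-0.94,0,0,-0.82,-0.94,0,0,0,0,0,0,0,0,0,0]'

```text
clock: 45.55
ee_pos: [0.7037, 0.0702, 0.2592]
orientation: [-0.002, 0.012, 1.0, 0.0]
force: [0.1, -0.0, 0.1]
finger_gap: 0.0822
finger_force: 0.0
```

```bash
python3 - <<'E'
from h import *
st(); w,c=snap('wrist','w14'); snap('top','t14')
h=cv2.cvtColor(w,cv2.COLOR_RGB2HSV); S,V=h[...,1],h[...,2]
def big(m,z,nm,roi=None,n=3,amin=150):
    m=m.astype(np.uint8)
    if roi: k=np.zeros_like(m); k[roi[1]:roi[3],roi[0]:roi[2]]=1; m*=k
    cs=sorted(cv2.findContours(m,cv2.RETR_EXTERNAL,cv2.CHAIN_APPROX_NONE)[0],key=cv2.contourArea)[::-1][:n]
    for q in cs:
        if cv2.contourArea(q)<amin: continue
        P=np.array([at(c,*p,z)[:2] for p in q[:,0]],np.float32)*1000; r=cv2.minAreaRect(P); print(nm,cv2.boundingRect(q),np.round(r[0],1),np.round(r[1],1),round(r[2],1))
big((S<30)&(V>190),.0,'sorter floor',(0,0,640,235))
big(V<60,.085,'dark',(220,100,420,240),6)
print(proj(c,[.706,.071,.085]))
E
```

```text
45.55 [703.7  70.2 259.2] yaw 178.6 q6 -1.464 q1 0.083 gap 82.2 F [ 0.1 -0.   0.1] T [ 0.09 -0.14  0.02] ff 0.0
sorter floor (288, 130, 44, 32) [672.6  57. ] [55.  38.9] 88.6
sorter floor (325, 51, 39, 21) [572.1 102. ] [22.2 45.1] 2.4
sorter floor (310, 84, 20, 29) [615.2  71.2] [23.4 32.9] 88.6
dark (316, 201, 68, 39) [745.5 101.2] [73.5 43.1] 88.6
dark (297, 173, 54, 19) [702.7  73.5] [55.9 19.2] 88.6
dark (330, 117, 21, 29) [650.7  91.4] [20.4 27.9] 89.0
dark (220, 222, 22, 18) [754.1 -29.3] [24.1 19.6] 88.7
dark (400, 215, 20, 25) [755.7 165.9] [27.6 20.9] 2.9
[321.19916174 185.17978426]
```

Tab measured at x 700–712, y ≈ 73.5 mm, yaw −1.4°, matching the tool. Descending for a deep grip.

Request:
step_arm --plan '[-0.09,0.13,0.9,0,0,0,1,0,0,0,1,0,0,0,1,0,0,0,1,0,0,0,1,0,0,0,1,0,0,0,1,0,0,0,0.8,0,0,0,0.5,0]'

```text
clock: 46.65
ee_pos: [0.7049, 0.0749, 0.0296]
orientation: [-0.001, 0.011, 1.0, -0.0]
force: [-0.5, -0.3, 0.4]
finger_gap: 0.0823
finger_force: 0.0
```

Request:
step_arm --plan '[0,0,0,0,0,0,0,0,0,0,0,0,0,0,0,0,0,0,0,0]' --jaw 0.4

```text
clock: 47.15
ee_pos: [0.7076, 0.074, 0.0329]
orientation: [0.001, 0.011, 1.0, 0.0]
force: [-0.0, 1.4, 3.1]
finger_gap: 0.06
finger_force: 30.0
```

```bash
python3 - <<'E'
from h import *
st()
E
```

```text
47.15 [707.6  74.   32.9] yaw 178.7 q6 -1.46 q1 0.088 gap 60.0 F [-0.   1.4  3.1] T [ 0.21 -0.08 -0.01] ff 30.0
```

```bash
python3 - <<'E'
from h import *
snap('side','sA')
E
```

Request:
step_arm --plan '[0,0,-0.1,0,0,0,-0.15,0,0,0,-0.15,0,0,0,0,0,0,0,0,0]'

```text
clock: 47.7
ee_pos: [0.7065, 0.0736, 0.0411]
orientation: [-0.0, 0.011, 1.0, -0.0]
force: [-0.0, 0.2, -3.0]
finger_gap: 0.0596
finger_force: 30.0
```

```bash
cat >> h.py <<'E'
def tilt(name):
    "battery-and-floor rows in side view: bright low-saturation sorter outline"
    im,c=snap('side',name); h=cv2.cvtColor(im,cv2.COLOR_RGB2HSV)
    return im,c
E
python3 - <<'E'
from h import *
st(); im,c=snap('side','sB'); a=cv2.imread('pics/sA.png')[:,:,::-1]
# track patches around tray points by template matching: -x corners and +x corners (rim z .026)
ct,st_=np.cos(np.radians(-1.4)),np.sin(np.radians(-1.4)); O=np.array([706-76*ct,73.5-76*st_])
ga,gb=[cv2.cvtColor(np.ascontiguousarray(x),cv2.COLOR_RGB2GRAY) for x in(a,im)]
for nm,x,y,z in(('-x+y',-70,50,26),('-x-y',-70,-50,26),('+x+y',70,50,26),('bat',0,0,4)):
    P=np.array([O[0]+x*ct-y*st_,O[1]+x*st_+y*ct,z])/1000; u,v=proj(c,P).round().astype(int)
    t=ga[v-8:v+9,u-8:u+9]; s=gb[v-22:v+23,u-22:u+23]; r=cv2.matchTemplate(s,t,cv2.TM_CCOEFF_NORMED); _,mx,_,l=cv2.minMaxLoc(r)
    e=proj(c,P+[0,0,.01])-proj(c,P); print(nm,(u,v),'moved',l[0]-14,l[1]-14,round(mx,2),'10mm up would be',e.round(1))
E
```

```text
47.7 [706.5  73.6  41.1] yaw 178.7 q6 -1.46 q1 0.088 gap 59.6 F [-0.   0.2 -3. ] T [ 0.13 -0.29 -0.03] ff 30.0
-x+y (np.int64(282), np.int64(262)) moved 0 -2 0.8 10mm up would be [-0.3 -3.4]
-x-y (np.int64(315), np.int64(243)) moved 0 -2 0.76 10mm up would be [-0.1 -3.3]
+x+y (np.int64(247), np.int64(236)) moved 0 0 0.93 10mm up would be [-0.5 -3.3]
bat (np.int64(281), np.int64(246)) moved 0 -2 0.98 10mm up would be [-0.3 -3.2]
```

Force −3.0 N is the full weight, and the open end rose too, so it's held level. Lifting gently.

Request:
step_arm --plan '[0,0,-0.15,0,0,0,-0.3,0,0,0,-0.4,0,0,0,-0.4,0,0,0,-0.4,0,0,0,-0.3,0,0,0,-0.15,0,0,0,0,0]'

```text
clock: 48.55
ee_pos: [0.707, 0.0737, 0.0946]
orientation: [0.001, 0.011, 1.0, 0.0]
force: [-0.1, -0.1, -2.2]
finger_gap: 0.0596
finger_force: 30.0
```

```bash
cat >> h.py <<'E'
def corners(name,ref='sA',dz=0):
    im,c=snap('side',name); a=cv2.imread('pics/%s.png'%ref)[:,:,::-1]
    k,q=np.cos(np.radians(-1.4)),np.sin(np.radians(-1.4)); O=np.array([706-76*k,73.5-76*q])
    ga,gb=[cv2.cvtColor(np.ascontiguousarray(x),cv2.COLOR_RGB2GRAY) for x in(a,im)]
    for nm,x,y,z in(('-x+y',-70,50,26),('-x-y',-70,-50,26),('batA',0,0,4),('batB',20,20,10)):
        P=np.array([O[0]+x*k-y*q,O[1]+x*q+y*k,z])/1000; u,v=proj(c,P).round().astype(int)
        t=ga[v-8:v+9,u-8:u+9]; s=gb[v-70:v+23,u-22:u+23]; r=cv2.matchTemplate(s,t,cv2.TM_CCOEFF_NORMED); _,mx,_,l=cv2.minMaxLoc(r)
        e=proj(c,P+[0,0,dz/1000])-proj(c,P); print(nm,'moved',l[0]-14,l[1]-62,round(mx,2),'if level',e.round(1))
E
python3 - <<'E'
from h import *
st(); s,p,a=pose(); corners('sC','sA',p[2]-32.9)
E
```

```text
48.55 [707.   73.7  94.6] yaw 178.7 q6 -1.46 q1 0.088 gap 59.6 F [-0.1 -0.1 -2.2] T [ 0.09 -0.3   0.02] ff 30.0
-x+y moved -2 -21 0.72 if level [ -2.  -21.9]
-x-y moved 14 5 0.69 if level [ -0.7 -21.2]
batA moved -2 -21 0.96 if level [ -1.9 -20.5]
batB moved -2 -21 0.98 if level [ -2.3 -20.6]
```

Level at 60 mm. For more clearance inside the tub I'll set it back and regrip with the fingers shifted 8 mm toward the tray.

Request:
step_arm --plan '[0,0,0.2,0,0,0,0.4,0,0,0,0.5,0,0,0,0.5,0,0,0,0.4,0,0,0,0.25,0,0,0,0.1,0,0,0,0.1,0,0,0,0,0]'

```text
clock: 49.5
ee_pos: [0.7071, 0.0737, 0.0331]
orientation: [0.001, 0.011, 1.0, 0.0]
force: [0.3, 0.4, -2.0]
finger_gap: 0.0596
finger_force: 30.0
```

Request:
step_arm --plan '[0,0,0,0,0,0,0,0,0,0,0,0,0.1,0,0,0,0.22,0,0,0,0,0,0,0]' --jaw 0.9

```text
clock: 50.1
ee_pos: [0.6976, 0.0739, 0.0325]
orientation: [-0.001, 0.011, 1.0, -0.0]
force: [0.2, -0.5, -0.9]
finger_gap: 0.0822
finger_force: 0.0
```

Request:
step_arm --plan '[0,0,0,0,0,0,0,0,0,0,0,0,0,0,0,0,0,0,0,0]' --jaw 0.4

```text
clock: 50.6
ee_pos: [0.6988, 0.0739, 0.0325]
orientation: [0.0, 0.012, 1.0, 0.0]
force: [-0.3, 0.3, -0.0]
finger_gap: 0.0599
finger_force: 30.0
```

Request:
step_arm --plan '[0,0,-0.1,0,0,0,-0.15,0,0,0,-0.15,0,0,0,-0.1,0,0,0,0,0,0,0,0,0]'

```text
clock: 51.2
ee_pos: [0.6986, 0.0739, 0.0451]
orientation: [0.0, 0.011, 1.0, -0.0]
force: [-0.0, -0.3, -3.2]
finger_gap: 0.0599
finger_force: 30.0
```

```bash
python3 - <<'E'
from h import *
st(); corners('sD','sA',11)
E
```

```text
51.2 [698.6  73.9  45.1] yaw 178.7 q6 -1.459 q1 0.089 gap 59.9 F [-0.  -0.3 -3.2] T [ 0.08 -0.27 -0.02] ff 30.0
-x+y moved 0 -4 0.76 if level [-0.4 -3.8]
-x-y moved 14 6 0.73 if level [-0.1 -3.7]
batA moved 0 -4 0.98 if level [-0.3 -3.5]
batB moved 0 -4 0.98 if level [-0.4 -3.6]
```

Held level again. Lifting clear of the tub's height and measuring the tub.

Request:
step_arm --plan '[0,0,-0.2,0,0,0,-0.4,0,0,0,-0.6,0,0,0,-0.7,0,0,0,-0.7,0,0,0,-0.7,0,0,0,-0.6,0,0,0,-0.4,0,0,0,-0.2,0,0,0,0,0]'

```text
clock: 52.25
ee_pos: [0.699, 0.0739, 0.1586]
orientation: [0.001, 0.011, 1.0, 0.0]
force: [0.5, 0.5, -2.5]
finger_gap: 0.0597
finger_force: 30.0
```

```bash
python3 - <<'E'
from h import *
st()
im,c=snap('top','t15'); w,cw=snap('wrist','w15')
def green(im,c,nm):
    h=cv2.cvtColor(im,cv2.COLOR_RGB2HSV); m=((h[...,0]>45)&(h[...,0]<75)&(h[...,1]>120)&(h[...,2]>40)).astype(np.uint8)
    q=max(cv2.findContours(m,cv2.RETR_EXTERNAL,cv2.CHAIN_APPROX_NONE)[0],key=cv2.contourArea); b=cv2.boundingRect(q)
    qq=q[:,0]; P=np.array([at(c,*p,.1)[:2] for p in qq],np.float32)*1000; r=cv2.minAreaRect(P); print(nm,b,np.round(r[0],1),np.round(r[1],1),round(r[2],1)); 
    return m,qq
m,q=green(im,c,'top')
# rim-only corners: bright rim vs interior; extreme pixels
for k in((1,1),(1,-1),(-1,1),(-1,-1)):
    p=q[(q@np.array(k)).argmax()]; print(p,(at(c,*p,.1)[:2]*1000).round(1),(at(c,*p,0)[:2]*1000).round(1))
green(w,cw,'wrist')
E
```

```text
52.25 [699.   73.9 158.6] yaw 178.7 q6 -1.459 q1 0.089 gap 59.7 F [ 0.5  0.5 -2.5] T [ 0.11 -0.26  0.02] ff 30.0
top (316, 241, 59, 64) [ 399.2 -133.1] [167.  178.3] 87.4
[374 304] [ 308.2 -212.5] [ 306.2 -225.2]
[374 243] [ 482.  -220.4] [ 491.5 -233.5]
[316 303] [314.8 -47.6] [313.2 -49.3]
[318 241] [491.5 -58. ] [501.6 -60.3]
wrist (518, 242, 4, 4) [724.2 221.8] [0.6 3. ] 50.2
```

The tub was knocked: it is now at (399,−133) instead of (429,−109). Carrying the tray there gently.

Request:
step_arm --plan '[0.2,-0.18,0,0.013,0.4,-0.37,0,0,0.6,-0.55,0,0,0.6,-0.55,0,0,0.6,-0.55,0,0,0.6,-0.55,0,0,0.6,-0.55,0,0,0.6,-0.55,0,0,0.6,-0.55,0,0,0.6,-0.55,0,0]'

```text
clock: 53.35
ee_pos: [0.5569, -0.0447, 0.1569]
orientation: [-0.001, 0.022, 1.0, -0.0]
force: [0.4, -0.7, -2.9]
finger_gap: 0.0599
finger_force: 30.0
```

Request:
step_arm --plan '[0.6,-0.55,0,0,0.6,-0.55,0,0,0.6,-0.55,0,0,0.6,-0.55,0,0,0.6,-0.55,0,0,0.5,-0.46,0,0,0.3,-0.28,0,0,0.15,-0.14,0,0,0,0,0,0,0,0,0,0]'

```text
clock: 54.35
ee_pos: [0.4565, -0.1302, 0.1576]
orientation: [0.0, 0.022, 1.0, 0.0]
force: [0.9, 1.1, -3.4]
finger_gap: 0.0596
finger_force: 30.0
```

```bash
python3 - <<'E'
from h import *
st(); go(460,-136,158,None); im,c=snap('top','t16'); w,cw=snap('wrist','w16'); sd,cs=snap('side','s16')
h=cv2.cvtColor(im,cv2.COLOR_RGB2HSV); m=((h[...,0]>45)&(h[...,0]<75)&(h[...,1]>120)&(h[...,2]>40)).astype(np.uint8)
ys,xs=np.nonzero(m); print('top green bbox',xs.min(),xs.max(),ys.min(),ys.max(),m.sum())
hw=cv2.cvtColor(w,cv2.COLOR_RGB2HSV); mw=((hw[...,0]>45)&(hw[...,0]<75)&(hw[...,1]>120)&(hw[...,2]>40)); ys,xs=np.nonzero(mw); print('wrist green',xs.min(),xs.max(),ys.min(),ys.max(),mw.sum())
tub=np.array([399,-133.]); a=np.radians(-2.6); R=np.array([[np.cos(a),-np.sin(a)],[np.sin(a),np.cos(a)]])
for x,y in((-90,85),(-90,-85),(90,85),(90,-85)): X=tub+R@[x,y]; print('rim corner expected in wrist',proj(cw,[X[0]/1000,X[1]/1000,.1]).round(),'in side',proj(cs,[X[0]/1000,X[1]/1000,.1]).round())
cv2.imwrite('pics/c16.png',np.vstack([np.hstack([cv2.resize(w[:,:,::-1],(400,250)),cv2.resize(sd[:,:,::-1],(400,250))]),cv2.resize(im[150:325,230:510][:,:,::-1],(560,350)).__getitem__((slice(None),slice(None))) if 0 else np.hstack([cv2.resize(im[150:325,230:510][:,:,::-1],(560,350)),np.zeros((350,240,3),np.uint8)])]))
E
```

```text
54.35 [ 456.5 -130.2  157.6] yaw 177.5 q6 -1.83 q1 -0.302 gap 59.6 F [ 0.9  1.1 -3.4] T [ 0.08 -0.27 -0.01] ff 30.0
to (460, -136, 158) turn units 0 tool mm [-3.8 -5.6 -0.4] /25: [-0.15 -0.22 -0.02]
top green bbox 316 368 242 289 161
wrist green 179 448 0 256 14285
rim corner expected in wrist [450. -13.] in side [424. 249.]
rim corner expected in wrist [174. -13.] in side [467. 217.]
rim corner expected in wrist [426. 257.] in side [358. 214.]
rim corner expected in wrist [200. 257.] in side [404. 189.]
```

Wrist and side projections of the tub's rim match the measured place. Shifting and lowering the tray into the tub.

Request:
step_arm --plan '[-0.15,-0.22,0,0,0,0,0.2,0,0,0,0.4,0,0,0,0.4,0,0,0,0.4,0,0,0,0.4,0,0,0,0.3,0,0,0,0.2,0,0,0,0,0]'

```text
clock: 55.4
ee_pos: [0.4589, -0.1359, 0.0992]
orientation: [-0.001, 0.022, 1.0, 0.0]
force: [-0.5, -0.2, -3.4]
finger_gap: 0.0597
finger_force: 30.0
```

```bash
python3 - <<'E'
from h import *
st()
E
```

```text
55.4 [ 458.9 -135.9   99.2] yaw 177.5 q6 -1.839 q1 -0.312 gap 59.7 F [-0.5 -0.2 -3.4] T [ 0.04 -0.19  0.  ] ff 30.0
```

Request:
step_arm --plan '[0,0,0.2,0,0,0,0.4,0,0,0,0.4,0,0,0,0.4,0,0,0,0.4,0,0,0,0.3,0,0,0,0.15,0,0,0,0,0]'

```text
clock: 56.2
ee_pos: [0.4591, -0.136, 0.0431]
orientation: [-0.001, 0.022, 1.0, 0.0]
force: [0.8, 0.9, -3.2]
finger_gap: 0.0595
finger_force: 30.0
```

Request:
step_arm --plan '[0,0,0.12,0,0,0,0,0,0,0,0,0]'

```text
clock: 56.5
ee_pos: [0.4596, -0.1361, 0.041]
orientation: [0.0, 0.022, 1.0, -0.0]
force: [0.2, 0.1, -2.7]
finger_gap: 0.0596
finger_force: 30.0
```

Request:
step_arm --plan '[0,0,0.12,0,0,0,0,0,0,0,0,0]'

```text
clock: 56.8
ee_pos: [0.4594, -0.1361, 0.0377]
orientation: [-0.0, 0.022, 1.0, -0.0]
force: [-0.1, -0.5, -3.3]
finger_gap: 0.06
finger_force: 30.0
```

Request:
step_arm --plan '[0,0,0,0,0,0,0,0,0,0,0,0,0.2,0,-0.3,0,0,0,-0.7,0,0,0,-0.4,0,0,0,0,0,0,0,0,0]' --jaw 0.85

```text
clock: 57.6
ee_pos: [0.4544, -0.1359, 0.0729]
orientation: [0.0, 0.022, 1.0, -0.0]
force: [-0.5, -0.3, -0.3]
finger_gap: 0.0776
finger_force: 0.0
```

```bash
python3 - <<'E'
from h import *
st(); im,c=snap('wrist','w17'); h=cv2.cvtColor(im,cv2.COLOR_RGB2HSV)
m=((h[...,1]<40)&(h[...,2]>150)).astype(np.uint8); k=np.zeros_like(m); k[0:240,200:440]=1
for q in sorted(cv2.findContours(m*k,cv2.RETR_EXTERNAL,cv2.CHAIN_APPROX_NONE)[0],key=cv2.contourArea)[::-1][:3]:
    P=np.array([at(c,*p,.02)[:2] for p in q[:,0]],np.float32)*1000; print(cv2.boundingRect(q),cv2.minAreaRect(P))
E
```

```text
57.6 [ 454.4 -135.9   72.9] yaw 177.5 q6 -1.842 q1 -0.315 gap 77.6 F [-0.5 -0.3 -0.3] T [ 0.13 -0.16 -0.05] ff 0.0
(254, 15, 143, 205) ((390.2231750488281, -131.66152954101562), (88.48990631103516, 130.92538452148438), 86.37687683105469)
(240, 5, 172, 231) ((393.4217529296875, -131.3893585205078), (105.5802230834961, 147.99859619140625), 86.46649932861328)
```

Request:
step_arm --plan '[0,0,0,0,0,0,0,0,0,0,0,0,0,0,0,0,0,0,0,0]' --jaw 0.3

```text
clock: 58.15
ee_pos: [0.4541, -0.1358, 0.0724]
orientation: [-0.0, 0.022, 1.0, 0.0]
force: [-0.5, -0.6, -1.9]
finger_gap: 0.0589
finger_force: 30.0
```

Request:
step_arm --plan '[0,0,-0.2,0,0,0,-0.3,0,0,0,-0.3,0,0,0,0,0,0,0,0,0]'

```text
clock: 58.65
ee_pos: [0.4545, -0.1359, 0.0931]
orientation: [0.0, 0.022, 1.0, -0.0]
force: [-0.3, 0.7, -2.4]
finger_gap: 0.059
finger_force: 30.0
```

```bash
python3 - <<'E'
from h import *
st()
E
```

```text
58.65 [ 454.5 -135.9   93.1] yaw 177.5 q6 -1.842 q1 -0.315 gap 59.0 F [-0.3  0.7 -2.4] T [ 0.08 -0.15 -0.01] ff 30.0
```

Request:
step_arm --plan '[0,0,-0.4,0,0,0,-0.5,0,0,0,-0.5,0,0,0,-0.4,0,0,0,0,0,0,0,0,0]'

```text
clock: 59.25
ee_pos: [0.4542, -0.1358, 0.1378]
orientation: [-0.0, 0.022, 1.0, -0.0]
force: [-0.4, -0.3, -2.8]
finger_gap: 0.0594
finger_force: 30.0
```

```bash
python3 - <<'E'
from h import *
st(); im,c=snap('wrist','w18'); h=cv2.cvtColor(im,cv2.COLOR_RGB2HSV)
m=((h[...,1]<40)&(h[...,2]>130)).astype(np.uint8); k=np.zeros_like(m); k[0:240,150:490]=1
for q in sorted(cv2.findContours(m*k,cv2.RETR_EXTERNAL,cv2.CHAIN_APPROX_NONE)[0],key=cv2.contourArea)[::-1][:3]: print('alu',cv2.boundingRect(q),cv2.contourArea(q),cv2.approxPolyDP(q,6,True)[:,0].tolist())
y=((h[...,0]>20)&(h[...,0]<35)&(h[...,1]>130)&(h[...,2]>120)).astype(np.uint8); n,l,s,ce=cv2.connectedComponentsWithStats(y)
print('yellow',[(s[i].tolist()) for i in range(1,n) if s[i,4]>15])
E
```

```text
59.25 [ 454.2 -135.8  137.8] yaw 177.5 q6 -1.842 q1 -0.315 gap 59.4 F [-0.4 -0.3 -2.8] T [ 0.14 -0.14  0.02] ff 30.0
alu (258, 38, 133, 194) 24290.0 [[258, 38], [259, 223], [376, 231], [390, 41]]
alu (447, 0, 43, 240) 7055.0 [[489, 0], [471, 0], [447, 239], [489, 239]]
alu (150, 0, 38, 152) 4394.0 [[150, 0], [150, 150], [170, 151], [171, 136], [187, 140], [175, 4]]
yellow [[333, 201, 12, 5, 34]]
```

```bash
cat >> h.py <<'E'
def edge_z(c,p,q,L):
    from scipy.optimize import brentq
    f=lambda z:np.linalg.norm(at(c,*p,z)-at(c,*q,z))-L
    z=brentq(f,-.3,.28); return z,((at(c,*p,z)+at(c,*q,z))/2).round(3)
E
python3 - <<'E'
from h import *
c=optics.get_calibration('wrist'); print(edge_z(c,(258,38),(390,41),.1)); 
im=cv2.imread('pics/w18.png')[:,:,::-1]; g=im.min(axis=2)
for v in(36,44,60,100,140,180,200,215): print(v,[int(x) for x in g[v,235:410:5]])
E
```

```text
(0.034991517478591694, array([ 0.329, -0.127,  0.035]))
36 [60, 56, 104, 161, 80, 66, 64, 57, 57, 55, 60, 58, 49, 58, 55, 53, 55, 56, 54, 45, 59, 55, 68, 93, 92, 89, 91, 59, 56, 97, 90, 96, 70, 252, 97]
44 [59, 56, 107, 167, 81, 168, 162, 166, 167, 166, 167, 167, 164, 169, 169, 159, 167, 167, 211, 207, 200, 201, 199, 207, 229, 252, 252, 251, 251, 253, 240, 141, 79, 252, 81]
60 [51, 60, 91, 165, 77, 175, 26, 24, 25, 25, 21, 36, 30, 24, 176, 168, 171, 206, 215, 213, 202, 203, 200, 205, 254, 252, 252, 253, 252, 253, 249, 105, 120, 253, 92]
100 [60, 58, 74, 167, 77, 177, 153, 28, 26, 31, 41, 30, 27, 31, 105, 173, 180, 176, 180, 184, 213, 209, 206, 211, 222, 224, 222, 223, 254, 227, 166, 87, 212, 198, 49]
140 [59, 51, 55, 169, 77, 183, 176, 178, 178, 179, 175, 175, 176, 172, 179, 174, 180, 181, 210, 217, 212, 215, 212, 212, 206, 218, 215, 207, 214, 175, 167, 81, 207, 94, 59]
180 [98, 101, 100, 200, 87, 211, 210, 214, 203, 173, 172, 170, 176, 170, 173, 168, 176, 210, 208, 166, 65, 67, 62, 35, 40, 42, 39, 208, 213, 168, 98, 128, 208, 52, 53]
200 [44, 75, 73, 168, 73, 169, 175, 172, 171, 175, 166, 165, 176, 171, 170, 164, 176, 192, 170, 166, 69, 75, 73, 57, 67, 67, 62, 174, 165, 166, 83, 154, 157, 53, 52]
215 [33, 50, 52, 166, 74, 255, 250, 253, 173, 174, 161, 162, 171, 169, 171, 166, 210, 209, 168, 169, 166, 164, 167, 166, 248, 249, 249, 248, 252, 254, 83, 163, 101, 50, 43]
```

The tray rose nearly level: both batteries are still in it, at (285,80) and (350,190), because the pivot friction holds. I'll try weakening the grip by setting the jaw target close to the tab's width, staying low inside the tub.

Request:
step_arm --plan '[0,0,0.3,0,0,0,0,0]' --jaw 0.63

```text
clock: 59.5
ee_pos: [0.4533, -0.1355, 0.1286]
orientation: [-0.002, 0.022, 1.0, 0.0]
force: [-0.2, 0.3, -3.0]
finger_gap: 0.0592
finger_force: 30.0
```

Request:
step_arm --plan '[0,0,0,0]' --jaw 0.645

```text
clock: 59.6
ee_pos: [0.454, -0.1357, 0.1295]
orientation: [-0.001, 0.022, 1.0, 0.0]
force: [0.6, 0.5, -2.4]
finger_gap: 0.0591
finger_force: 30.0
```

```bash
python3 - <<'E'
from h import *
st()
E
```

```text
59.6 [ 454.  -135.7  129.5] yaw 177.5 q6 -1.842 q1 -0.315 gap 59.1 F [ 0.6  0.5 -2.4] T [ 0.11 -0.17  0.07] ff 30.0
```

Request:
step_arm --plan '[0,0,0,0]' --jaw 0.652

```text
clock: 59.7
ee_pos: [0.4543, -0.1358, 0.13]
orientation: [-0.0, 0.022, 1.0, 0.0]
force: [0.5, 0.5, -2.6]
finger_gap: 0.0593
finger_force: 24.6
```

Request:
step_arm --plan '[0,0,0,0]' --jaw 0.656

```text
clock: 59.8
ee_pos: [0.4539, -0.1358, 0.13]
orientation: [-0.001, 0.022, 1.0, 0.0]
force: [-1.2, 0.4, -3.8]
finger_gap: 0.0597
finger_force: 5.2
```

The finger force drops to 5 N at 0.656, so the grip is controllable. Letting it settle and checking the tilt.

Request:
step_arm --plan '[0,0,0,0,0,0,0,0,0,0,0,0,0,0,0,0]'

```text
clock: 60.2
ee_pos: [0.4542, -0.1358, 0.1302]
orientation: [-0.0, 0.022, 1.0, 0.0]
force: [-1.2, -0.6, -4.4]
finger_gap: 0.06
finger_force: 4.2
```

```bash
cat >> h.py <<'E'
def look(name):
    st(); im,c=snap('wrist',name); g=im.min(axis=2)
    h=cv2.cvtColor(im,cv2.COLOR_RGB2HSV)
    m=((h[...,1]<40)&(h[...,2]>130)).astype(np.uint8); k=np.zeros_like(m); k[0:240,190:440]=1
    for q in sorted(cv2.findContours(m*k,cv2.RETR_EXTERNAL,cv2.CHAIN_APPROX_NONE)[0],key=cv2.contourArea)[::-1][:2]: print('alu',cv2.boundingRect(q),cv2.contourArea(q),cv2.approxPolyDP(q,5,True)[:,0].tolist())
    d=((g<60)&(im.max(axis=2)<80)).astype(np.uint8)*k; n,l,s,ce=cv2.connectedComponentsWithStats(d); print('dark',[s[i].tolist() for i in range(1,n) if s[i,4]>120])
E
python3 - <<'E'
from h import *
look('w19')
E
```

```text
60.2 [ 454.2 -135.8  130.2] yaw 177.5 q6 -1.842 q1 -0.315 gap 60.0 F [-1.2 -0.6 -4.4] T [0.09 0.19 0.05] ff 4.2
alu (258, 39, 132, 193) 24224.5 [[258, 39], [259, 223], [265, 230], [377, 231], [389, 42]]
alu (388, 29, 16, 196) 1098.0 [[402, 29], [395, 41], [392, 224]]
dark [[190, 0, 183, 240, 10333], [409, 7, 31, 233, 5487], [263, 55, 42, 57, 2091], [331, 148, 37, 51, 1508], [232, 222, 32, 18, 397], [378, 222, 34, 18, 388]]
```

Request:
step_arm --plan '[0,0,0,0,0,0,0,0]' --jaw 0.658

```text
clock: 60.45
ee_pos: [0.4557, -0.1361, 0.131]
orientation: [0.002, 0.022, 1.0, -0.0]
force: [0.1, 0.1, -0.5]
finger_gap: 0.0602
finger_force: 0.0
```

```bash
python3 - <<'E'
from h import *
look('w20')
E
```

```text
60.45 [ 455.7 -136.1  131. ] yaw 177.5 q6 -1.842 q1 -0.315 gap 60.2 F [ 0.1  0.1 -0.5] T [ 0.04 -0.14 -0.02] ff 0.0
alu (263, 43, 115, 165) 17264.5 [[263, 43], [266, 204], [365, 207], [377, 46]]
alu (253, 37, 134, 181) 1982.5 [[254, 37], [258, 215], [374, 217], [386, 41], [380, 42], [370, 213], [262, 210]]
dark [[190, 0, 182, 240, 10222], [408, 4, 32, 236, 5454], [269, 63, 36, 48, 1481], [326, 136, 31, 44, 1105], [273, 217, 84, 23, 1662], [231, 222, 34, 18, 433], [377, 222, 34, 18, 423]]
```

The tray slipped straight down and lies flat on the tub floor with both batteries still in it. I'll regrip at the tab's top with a medium force, lift, and push its front edge on the tub wall.

Request:
step_arm --plan '[0,0,0,0,0,0,0,0,0,0,0.6,0,0,0,0.8,0,0,0,0.7,0,0,0,0.25,0,0,0,0,0,0,0,0,0]' --jaw 0.8

```text
clock: 61.3
ee_pos: [0.455, -0.1361, 0.0721]
orientation: [0.001, 0.022, 1.0, -0.0]
force: [0.4, 0.1, 0.3]
finger_gap: 0.073
finger_force: 0.0
```

Request:
step_arm --plan '[0,0,0,0,0,0,0,0,0,0,0,0,0,0,0,0]' --jaw 0.653

```text
clock: 61.7
ee_pos: [0.4553, -0.1363, 0.0722]
orientation: [0.001, 0.022, 1.0, -0.001]
force: [0.7, -1.4, 2.9]
finger_gap: 0.0598
finger_force: 2.7
```

```bash
python3 - <<'E'
from h import *
look('w21')
E
```

```text
61.7 [ 455.3 -136.3   72.2] yaw 177.5 q6 -1.842 q1 -0.315 gap 59.8 F [ 0.7 -1.4  2.9] T [-0.25 -0.29 -0.02] ff 2.7
alu (248, 26, 144, 202) 26566.0 [[391, 27], [248, 28], [257, 216], [264, 227], [382, 223]]
alu (389, 18, 17, 207) 1264.0 [[405, 18], [397, 27], [393, 224]]
dark [[190, 0, 23, 240, 3521], [256, 51, 47, 62, 2398], [429, 126, 11, 114, 565], [330, 140, 40, 56, 1587], [233, 222, 31, 18, 371], [378, 222, 30, 18, 364]]
```

Request:
step_arm --plan '[0,0,0,0,0,0,0,0]' --jaw 0.65

```text
clock: 61.95
ee_pos: [0.4553, -0.1363, 0.0721]
orientation: [0.001, 0.022, 1.0, -0.0]
force: [1.2, -2.9, 4.6]
finger_gap: 0.0595
finger_force: 4.4
```

Request:
step_arm --plan '[0,0,-0.3,0,0,0,-0.5,0,0,0,-0.5,0,0,0,-0.5,0,0,0,-0.3,0,0,0,0,0,0,0,0,0]'

```text
clock: 62.65
ee_pos: [0.4533, -0.1354, 0.1234]
orientation: [-0.001, 0.022, 1.0, 0.0]
force: [-2.4, 1.0, -2.9]
finger_gap: 0.0593
finger_force: 5.0
```

```bash
python3 - <<'E'
from h import *
look('w22')
E
```

```text
62.65 [ 453.3 -135.4  123.4] yaw 177.5 q6 -1.842 q1 -0.315 gap 59.3 F [-2.4  1.  -2.9] T [ 0.14  0.24 -0.03] ff 5.0
alu (253, 38, 138, 196) 25034.0 [[253, 38], [259, 224], [265, 232], [376, 232], [383, 214], [390, 39]]
alu (389, 29, 15, 196) 1124.5 [[402, 29], [395, 39], [392, 224]]
dark [[190, 0, 117, 240, 8952], [315, 0, 58, 24, 1047], [410, 8, 30, 232, 5126], [260, 60, 45, 59, 2204], [330, 147, 40, 54, 1534], [232, 222, 33, 18, 384], [377, 222, 33, 18, 379]]
```

The Fx of −2.4 N shows the reason: the swinging tab's foot is touching the tub's +x wall. I'll move the tool toward −x while rising so the tray can swing free.

Request:
step_arm --plan '[0.2,0,-0.15,0,0.3,0,-0.2,0,0.3,0,-0.25,0,0.3,0,-0.25,0,0.3,0,-0.25,0,0.2,0,-0.2,0,0.2,0,0,0,0,0,0,0,0,0,0,0]'

```text
clock: 63.6
ee_pos: [0.4096, -0.1339, 0.1565]
orientation: [0.0, 0.022, 1.0, -0.0]
force: [0.2, 0.2, -1.9]
finger_gap: 0.0593
finger_force: 4.1
```

```bash
python3 - <<'E'
from h import *
look('w23')
E
```

```text
63.6 [ 409.6 -133.9  156.5] yaw 177.5 q6 -1.87 q1 -0.343 gap 59.3 F [ 0.2  0.2 -1.9] T [ 0.14 -0.13 -0.03] ff 4.1
alu (265, 150, 113, 90) 8717.0 [[273, 150], [265, 239], [376, 239], [372, 151], [356, 151], [354, 173], [334, 172], [335, 166], [327, 173], [322, 150]]
alu (312, 0, 128, 69) 7682.5 [[312, 66], [439, 68], [439, 0], [332, 0], [324, 30], [329, 32]]
dark [[199, 76, 159, 164, 6287], [378, 77, 62, 163, 5199], [277, 101, 30, 41, 1173], [325, 124, 30, 32, 887]]
```

The tray is tilted and the load has dropped to about the empty weight. Raising a bit more and giving it a shake.

Request:
step_arm --plan '[0,0,-0.3,0,0,0,-0.4,0,0,0,-0.4,0,0,0,-0.4,0,0,0,-0.2,0,0,0,0,0,0,0,0,0,0,0,0,0]' --jaw 0.645

```text
clock: 64.45
ee_pos: [0.4092, -0.1338, 0.1987]
orientation: [-0.0, 0.022, 1.0, 0.0]
force: [-0.2, 0.9, -2.0]
finger_gap: 0.0584
finger_force: 6.7
```

```bash
python3 - <<'E'
from h import *
look('w24'); w=cv2.imread('pics/w24.png'); im,c=snap('side','s24'); t,_=snap('top','t24')
o=np.zeros((600,800,3),np.uint8); o[:300,:480]=cv2.resize(w,(480,300),interpolation=cv2.INTER_AREA)
o[300:,:450]=cv2.resize(im[120:320,250:550][:,:,::-1],(450,300),interpolation=cv2.INTER_CUBIC)
o[:300,490:790]=cv2.resize(t[200:325,270:395][:,:,::-1],(300,300),interpolation=cv2.INTER_CUBIC)
cv2.imwrite('pics/c24.png',o)
E
```

```text
64.45 [ 409.2 -133.8  198.7] yaw 177.5 q6 -1.87 q1 -0.343 gap 58.4 F [-0.2  0.9 -2. ] T [ 0.07 -0.11  0.02] ff 6.7
alu (264, 130, 115, 110) 11859.0 [[271, 130], [265, 239], [376, 239], [374, 131]]
alu (311, 0, 129, 240) 10041.5 [[342, 0], [341, 12], [326, 24], [334, 42], [323, 54], [318, 50], [311, 71], [382, 67], [433, 77], [420, 239], [439, 239], [439, 0]]
dark [[218, 81, 208, 159, 8689], [282, 102, 27, 27, 698], [325, 104, 28, 23, 521], [190, 188, 25, 52, 862]]
```

View pics/c24.png

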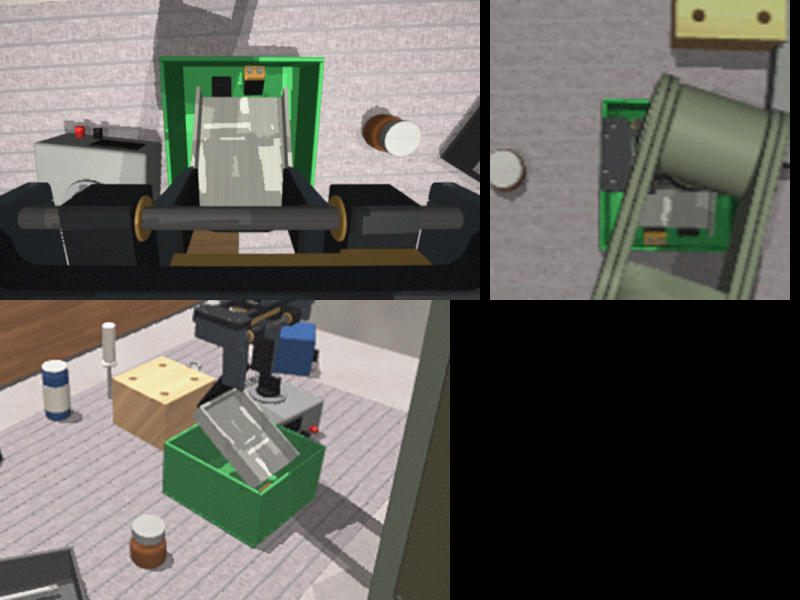

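The tray is empty, and both batteries lie on the tub floor (composite (222,87) and (255,72)). Firming the grip, lifting out and carrying it back near its old place.

Request:
step_arm --plan '[0,0,0,0,0,0,-0.3,0,0,0,-0.6,0,0,0,-0.6,0,0,0,-0.6,0,0,0,-0.6,0,0,0,-0.3,0,0,0,0,0,-0.3,0.26,0,0,-0.55,0.48,0,0]' --jaw 0.5

```text
clock: 65.6
ee_pos: [0.4311, -0.1161, 0.2733]
orientation: [-0.001, 0.022, 1.0, 0.0]
force: [-0.4, -0.9, -1.9]
finger_gap: 0.0549
finger_force: 30.0
```

```bash
python3 - <<'E'
from h import *
st(); go(670,74,270,178.6)
E
```

```text
65.6 [ 431.1 -116.1  273.3] yaw 177.4 q6 -1.814 q1 -0.289 gap 54.9 F [-0.4 -0.9 -1.9] T [ 0.08 -0.07  0.03] ff 30.0
to (670, 74, 270) turn units -0.013 tool mm [-234.2  195.8    3.3] /25: [-9.37  7.83  0.13]
```

Request:
step_arm --plan '[-0.4,0.34,0,-0.013,-0.6,0.5,0,0,-0.7,0.58,0,0,-0.7,0.58,0,0,-0.7,0.58,0,0,-0.7,0.58,0,0,-0.7,0.58,0,0,-0.7,0.58,0,0,-0.7,0.58,0,0,-0.7,0.58,0,0]'

```text
clock: 66.6
ee_pos: [0.6005, 0.0181, 0.2728]
orientation: [-0.001, 0.011, 1.0, -0.0]
force: [0.2, 0.9, -2.5]
finger_gap: 0.0548
finger_force: 30.0
```

Request:
step_arm --plan '[-0.7,0.58,0,0,-0.7,0.58,0,0,-0.7,0.58,0,0,-0.5,0.42,0,0,-0.3,0.25,0,0,0,0,0,0,0,0,0,0]'

```text
clock: 67.3
ee_pos: [0.6732, 0.0751, 0.2734]
orientation: [-0.001, 0.011, 1.0, -0.0]
force: [0.3, -0.9, -2.4]
finger_gap: 0.0545
finger_force: 30.0
```

```bash
python3 - <<'E'
from h import *
look('w25'); im,c=snap('side','s25')
h=cv2.cvtColor(im,cv2.COLOR_RGB2HSV); m=((h[...,1]<35)&(h[...,2]>120)).astype(np.uint8); k=np.zeros_like(m); k[60:280,200:360]=1
for q in sorted(cv2.findContours(m*k,cv2.RETR_EXTERNAL,cv2.CHAIN_APPROX_NONE)[0],key=cv2.contourArea)[::-1][:3]: print(cv2.boundingRect(q),cv2.contourArea(q))
t,c=snap('top','t25'); h=cv2.cvtColor(t,cv2.COLOR_RGB2HSV); m=((h[...,0]>45)&(h[...,0]<75)&(h[...,1]>120)&(h[...,2]>40)).astype(np.uint8)
q=max(cv2.findContours(m,cv2.RETR_EXTERNAL,cv2.CHAIN_APPROX_NONE)[0],key=cv2.contourArea); b=cv2.boundingRect(q); print('tub',b)
g=t.max(axis=2); d=((g<75)).astype(np.uint8)[b[1]+6:b[1]+b[3]-6,b[0]+6:b[0]+b[2]-6]; n,l,s,ce=cv2.connectedComponentsWithStats(d); print('dark in tub',[s[i].tolist() for i in range(1,n) if s[i,4]>8])
E
```

```text
67.3 [673.2  75.1 273.4] yaw 178.7 q6 -1.454 q1 0.094 gap 54.5 F [ 0.3 -0.9 -2.4] T [ 0.12 -0.08 -0.06] ff 30.0
alu (264, 0, 176, 240) 26325.0 [[316, 0], [325, 63], [336, 69], [342, 60], [363, 64], [359, 126], [272, 127], [264, 223], [269, 239], [286, 239], [288, 227], [294, 233], [289, 239], [299, 239], [300, 216], [301, 238], [333, 239], [329, 180], [337, 175], [342, 184], [352, 184], [352, 193], [358, 187], [363, 194], [344, 193], [348, 219], [339, 237], [372, 239], [376, 175], [374, 185], [353, 184], [367, 177], [371, 182], [369, 128], [377, 116], [388, 185], [385, 222], [439, 172], [439, 14], [420, 0]]
alu (190, 0, 72, 240) 10454.5 [[211, 0], [212, 21], [190, 22], [190, 228], [209, 239], [237, 239], [259, 220], [254, 209], [261, 133], [239, 124], [232, 130], [221, 120], [217, 63], [224, 54], [217, 1]]
dark [[190, 0, 21, 21, 391], [374, 219, 29, 21, 367], [239, 221, 29, 19, 363], [410, 226, 29, 14, 312]]
(200, 133, 160, 147) 14574.0
(226, 222, 16, 6) 54.0
(341, 279, 1, 1) 0.0
tub (316, 241, 59, 64)
dark in tub [[27, 39, 8, 13, 95], [12, 43, 9, 6, 52]]
```

Request:
step_arm --plan '[0,0,0.4,0,0,0,0.8,0,0,0,0.8,0,0,0,0.8,0,0,0,0.6,0,0,0,0.4,0,0,0,0.2,0,0,0,0,0]'

```text
clock: 68.25
ee_pos: [0.6734, 0.0751, 0.1735]
orientation: [-0.0, 0.012, 1.0, -0.0]
force: [0.3, 0.5, -2.3]
finger_gap: 0.0551
finger_force: 30.0
```

Request:
step_arm --plan '[0,0,0.3,0,0,0,0.3,0,0,0,0.3,0,0,0,0.3,0,0,0,0,0]'

```text
clock: 68.75
ee_pos: [0.6727, 0.0752, 0.1423]
orientation: [-0.001, 0.011, 1.0, -0.0]
force: [-0.0, 0.3, -2.2]
finger_gap: 0.055
finger_force: 30.0
```

```bash
python3 - <<'E'
from h import *
look('w26')
E
```

```text
68.75 [672.7  75.2 142.3] yaw 178.7 q6 -1.454 q1 0.094 gap 55.0 F [-0.   0.3 -2.2] T [ 0.13 -0.05 -0.02] ff 30.0
alu (329, 0, 111, 240) 16369.5 [[330, 0], [339, 80], [353, 81], [355, 91], [368, 76], [393, 82], [392, 149], [386, 155], [380, 109], [389, 196], [385, 222], [404, 239], [430, 239], [439, 234], [439, 0]]
alu (264, 122, 116, 118) 12161.5 [[271, 123], [264, 219], [269, 239], [334, 239], [336, 230], [336, 239], [372, 239], [379, 220], [377, 187], [370, 184], [370, 124]]
dark [[239, 221, 29, 19, 361], [374, 221, 29, 19, 359]]
```

Request:
step_arm --plan '[0,0,0.25,0,0,0,0.25,0,0,0,0.25,0,0,0,0,0]'

```text
clock: 69.2
ee_pos: [0.6726, 0.0751, 0.1238]
orientation: [-0.002, 0.011, 1.0, -0.0]
force: [-1.5, -0.5, -2.2]
finger_gap: 0.0555
finger_force: 30.0
```

Request:
step_arm --plan '[0,0,0.25,0,0,0,0.25,0,0,0,0.25,0,0,0,0,0]'

```text
clock: 69.6
ee_pos: [0.6727, 0.0751, 0.1051]
orientation: [-0.001, 0.011, 1.0, -0.0]
force: [-0.1, -0.5, -0.1]
finger_gap: 0.0465
finger_force: 0.0
```

```bash
python3 - <<'E'
from h import *
look('w27')
E
```

```text
69.6 [672.7  75.1 105.1] yaw 178.7 q6 -1.454 q1 0.094 gap 46.5 F [-0.1 -0.5 -0.1] T [ 0.11 -0.11 -0.02] ff 0.0
alu (266, 0, 174, 240) 34226.0 [[334, 0], [345, 70], [266, 72], [267, 220], [276, 225], [277, 239], [364, 239], [365, 225], [379, 222], [386, 61], [391, 109], [385, 227], [395, 239], [439, 239], [439, 0]]
alu (190, 63, 73, 177) 4052.5 [[261, 63], [257, 190], [213, 182], [204, 191], [190, 177], [190, 239], [245, 239], [262, 223]]
dark [[248, 220, 28, 20, 341], [366, 223, 28, 17, 336]]
```

The tab slipped out as the tray touched down, and it settled from a low height. Rising and checking that it lies flat.

Request:
step_arm --plan '[0,0,-0.5,0,0,0,-1,0,0,0,-1,0,0,0,-1,0,0,0,-1,0,0,0,-1,0,0,0,-1,0,0,0,0,0,0,0,0,0]' --jaw 0.8

```text
clock: 70.55
ee_pos: [0.6738, 0.0753, 0.2704]
orientation: [0.001, 0.011, 1.0, 0.0]
force: [-0.0, -0.9, 0.1]
finger_gap: 0.0732
finger_force: 0.0
```

```bash
python3 - <<'E'
from h import *
st(); w,c=snap('wrist','w28'); h=cv2.cvtColor(w,cv2.COLOR_RGB2HSV)
m=((h[...,1]<22)&(h[...,2]>150)).astype(np.uint8); m=cv2.morphologyEx(m,cv2.MORPH_OPEN,np.ones((3,3))); k=np.zeros_like(m); k[0:240,220:420]=1
for q in sorted(cv2.findContours(m*k,cv2.RETR_EXTERNAL,cv2.CHAIN_APPROX_NONE)[0],key=cv2.contourArea)[::-1][:2]:
    P=np.array([at(c,*p,.004)[:2] for p in q[:,0]],np.float32)*1000; r=cv2.minAreaRect(P); print('alu',cv2.boundingRect(q),cv2.contourArea(q),np.round(r[0]),np.round(r[1]),round(r[2],1))
    a=cv2.approxPolyDP(q,4,True)[:,0]; print([(p.tolist(),(at(c,*p,.004)[:2]*1000).round().tolist()) for p in a][:10])
d=(w.max(axis=2)<60).astype(np.uint8)*k; n,l,s,ce=cv2.connectedComponentsWithStats(d)
for i in range(1,n):
    if s[i,4]>100: print('dark',s[i].tolist(),(at(c,*ce[i],.085)*1000).round())
sd,cs=snap('side','s28'); snap('top','t28')
hs=cv2.cvtColor(sd,cv2.COLOR_RGB2HSV); m=((hs[...,1]<30)&(hs[...,2]>150)).astype(np.uint8); k=np.zeros_like(m); k[180:300,220:350]=1
for q in sorted(cv2.findContours(m*k,cv2.RETR_EXTERNAL,cv2.CHAIN_APPROX_NONE)[0],key=cv2.contourArea)[::-1][:1]:
    print('side',cv2.boundingRect(q)); 
    for p in cv2.approxPolyDP(q,4,True)[:,0]: print(p.tolist(),(at(cs,*p,.004)*1000).round()[:2])
E
```

```text
70.55 [673.8  75.3 270.4] yaw 178.7 q6 -1.454 q1 0.094 gap 73.2 F [-0.  -0.9  0.1] T [ 0.16 -0.1  -0.05] ff 0.0
alu (318, 7, 102, 225) 13843.5 [623. 143.] [281. 118.] 2.8
[([318, 9], [486.0, 77.0]), ([324, 61], [544.0, 83.0]), ([363, 61], [545.0, 130.0]), ([366, 102], [593.0, 134.0]), ([359, 194], [711.0, 126.0]), ([344, 198], [716.0, 106.0]), ([350, 214], [738.0, 114.0]), ([375, 231], [764.0, 148.0]), ([375, 224], [753.0, 148.0]), ([419, 186], [701.0, 206.0])]
alu (287, 80, 71, 111) 6753.5 [635.  79.] [ 91. 139.] 88.6
[([287, 84], [569.0, 37.0]), ([287, 95], [582.0, 36.0]), ([293, 98], [586.0, 43.0]), ([287, 99], [587.0, 36.0]), ([289, 189], [702.0, 33.0]), ([294, 189], [702.0, 40.0]), ([296, 179], [688.0, 43.0]), ([337, 181], [692.0, 97.0]), ([334, 190], [704.0, 93.0]), ([356, 187], [701.0, 122.0])]
dark [297, 199, 78, 41, 1851] [718.  87.  85.]
dark [220, 222, 31, 18, 384] [732. -19.  85.]
dark [391, 222, 29, 18, 405] [736. 168.  85.]
side (220, 227, 127, 73)
[225, 237] [763. 149.]
[220, 298] [589. 277.]
[298, 284] [502. 135.]
[303, 299] [462. 158.]
[346, 299] [397.  96.]
[337, 294] [420.  98.]
[333, 280] [455.  73.]
[304, 265] [538.  83.]
[288, 275] [539. 131.]
[245, 243] [705. 129.]
[246, 237] [724. 112.]
[281, 267] [571. 125.]
[297, 261] [560.  85.]
[310, 250] [568.  36.]
[279, 228] [693.  29.]
[262, 239] [687.  89.]
[250, 238] [713. 108.]
[252, 232] [730.  89.]
```

```bash
python3 - <<'E'
from h import *
a=cv2.imread('pics/s0.png') if 0 else cv2.imread('pics/side0.png'); b=cv2.imread('pics/s28.png'); t0=cv2.imread('pics/top0.png'); t1=cv2.imread('pics/t28.png')
def match(A,B,nm,x,y,r):
    T=A[y-r:y+r,x-r:x+r]; S=B[y-r-12:y+r+12,x-r-12:x+r+12]; _,mx,_,l=cv2.minMaxLoc(cv2.matchTemplate(S,T,cv2.TM_CCOEFF_NORMED)); print(nm,l[0]-12,l[1]-12,round(mx,2))
for n,x,y,r in(('meter',226,164,22),('tape',263,151,15),('cleaner',330,140,12),('white',370,146,10),('wrench',425,182,18),('jar',276,270,10),('knob/supply',411,244,24)): match(t0,t1,n,x,y,r)
for n,x,y,r in(('meter s',200,250,20),('tape s',232,222,12),('cleaner s',288,180,16),('jar s',348,280,15)): match(a,b,n,x,y,r)
c=optics.get_calibration('top')
for m,s,ce in reds(t1[:,:,::-1].copy(),c,amin=25):
    P=np.argwhere(m)[:,::-1]; W=np.array([at(c,u,v,.02)[:2] for u,v in P],np.float32)*1000; print('red',cv2.minAreaRect(W))
E
```

```text
meter -12 11 0.35
tape -4 -1 0.41
cleaner 0 0 1.0
white 0 0 1.0
wrench 0 0 0.98
jar 12 -7 0.43
knob/supply 0 0 0.93
meter s 0 0 0.99
tape s 0 0 1.0
cleaner s 0 0 1.0
jar s 0 0 0.89
red ((511.75921630859375, 320.41796875), (76.42607879638672, 23.048093795776367), 59.897274017333984)
red ((437.0048828125, 364.96624755859375), (75.7974624633789, 24.641754150390625), 60.16931915283203)
red ((425.8636169433594, 279.5893249511719), (79.32688903808594, 24.588314056396484), 61.064300537109375)
```

```bash
python3 -c "
from rig import arm
print(arm.sign_off())"
```

```text
the job is handed in; nothing more can be done
None
```

Job handed in: the knob is off at its stop, three screwdrivers lie in the tool tray, both batteries are in the tub (which had been knocked about 4 cm aside during the run), and the empty sorting tray is flat on the bench about 6 mm from where it started, having slipped from the grip just as it touched down.

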